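Seal a deep-well block on the sprung sealing station

ROBOT

A 6-joint arm with a two-finger parallel gripper is mounted at the origin on the work surface. World frame = base frame: x ahead of the robot, y to its left, z up, the work surface at z = 0. Lengths are in mm, angles in rad, forces in N, time in s.
With the tool pointing down it reaches from about 350 to 950 mm from the base axis. Payload 17.4 kg.
Tool frame: the origin (TCP) lies between the finger pads; the fingertips stand 14 mm ahead of it and the grasp point (between the pads) lies 5 mm behind it; z points along the fingers, y is the direction in which the jaws open and shut (so a half turn about z gives the same grasp; the last joint's range is limited). The gripper opens to 93 mm and grips with 3 to 60 N. Pads are 15 mm wide; open, the fingers measure 128 mm over their backs; the gripper's body (75 mm by 188 mm) begins 65 mm behind the grasp point.
Start: joints at [1.153, 0.116, 1.442, -0, 1.584, -0.038], TCP at [250.254, 626.901, 232.646] pointing down, gripper open.
Joint ranges: [-2.83, 2.83], [-0.83, 2.19], [0.07, 2.5], [-1.14, 4.28], [0.01, 3], [-2.97, 2.97]. Speed limits (rad/s): [1.89, 1.89, 2.22, 3.14, 3.14, 3.14].

INTERFACE

Orientations are given as [roll, pitch, yaw] about the fixed x, y, z axes, in that order (R = Rz(yaw) Ry(pitch) Rx(roll)).
In Python, from rig import robot, cams, workorder gives the robot as it stands. The module is installed in compiled form; this text tells all that it offers.
- The arm moves only by the tool play_rows, never from a script. Its argument "increments" is a list of rows, each a list of 2 entries, a list of its own where there are three numbers: the shift along the world's x, y, z in m, then the turn, a rotation vector about the world's x, y, z in degrees. In form: [[[tx, ty, tz], [ax, ay, az]], ...]. A call has 1 to 10 rows; each row is the pose to reach, as a shift and turn from the pose commanded when the call began; what a row does not reach only later rows make up. A row lasts 1/12 s, in which the tool goes at most 41.7 mm and 7.16 degrees, less where a joint would pass 70% of its speed; a pose out of reach is approached as far as the arm can. A call with a gripper value outside its range is refused whole. "grip" is the opening, from -1 (shut) to 1 (fully open), so that 0 is half open, set as the call begins (left out, the last holds). The fingers move at their own pace and stop on an object; "newtons" is the grip in N (left out, the last holds). Time passes only in rows, so rows that repeat a pose let the fingers close. It gives the time, the measured TCP pose, the force and the opening at its end, in the units of the state.
- robot.sense(): the state, without advancing time (a new reading comes with each control period).
- cams.snapshot(name): name is "side" or "top" or "wrist"; returns the picture (384x512x3 uint8, red, green, blue); there is no depth.
- cams.camera_info(name): a dict with "camera_matrix" (3x3 intrinsics, pixels), "world_to_cam" (4x4, takes a point from world to camera coordinates). Camera axes: x right, y down, z forward; pixel columns grow to the right and rows downward; lengths in mm; the calibration is good to about 2 mm. A picture is of the moment at which its call begins: read the wrist's pose just before it. camera_info takes no time and is no camera call; for the wrist camera it gives the pose at the moment of the call.
- workorder.sign_off(): hands the job in, once; it reports no verdict.
The state is a dict: "time_s": time; "joint_pos": joint angles; "qd": joint speeds; "tau": joint torques, N m; "tool_pos": TCP position; "tcp_rot": TCP orientation; "wrist_force": force on the tool from outside, world axes, zero at the start; "ft_torque": the same for the moment, N m; "width": opening from 0.0 (shut) to 1.0 (fully open).
Only numpy, scipy, OpenCV 4.12 (cv2) and the standard library are available. Lean on these libraries where they do the work, as an engineer would, in place of code of your own. Each camera call takes 0.05 s, during which the arm holds its last target.

TASK

Push the deep-well block all the way back in the sealing station against its rear stop. Then take the hand press from its tray, set it squarely over the middle of the cap mat and press straight down until the sprung plate under the block bottoms out level, holding it there for a moment so that the mat is fully home. Lay the hand press back flat in its tray, and leave everything else where it is.

Things in the scene. Friction and masses are not known exactly. Their poses are not given: they have to be found in the camera images.
- station_home (a point): Sealing station: grey base plate 155 x 190 mm fixed to the bench. This point: middle of the block's seat, 36 mm above the bench, at the top of the sprung plate when that is up. x points from the open loading side (nearest the robot) to the rear stop, z up. Side fences have inner faces at y +-66.5 mm, 6 mm thick, 12 mm above this level
- ledge_top (a point): middle of the top of the station's fixed aluminium loading ledge (43 mm in x, 132 mm in y), level with the sprung plate when that is up; the ledge reaches from x -92 to -49 mm of the seat's middle. Axes as the station
- stop_face (a point): middle of the face of the station's rear stop, 43.5 mm beyond the seat's middle; the stop is 100 mm wide and 20 mm higher than the ledge. Axes as the station
- nest (a joint): how far the sprung plate (aluminium, 89 x 131 mm, under the block) is pushed down, in m: 0 up, 0.006 on its four stops, which stand at station x +-34, y +-50 mm. It floats on four springs, so pressed off centre it tilts. With the block on it, it starts to sink at about 4 N of added load and reaches its stops at about 13 N
- nest_top (a point): middle of the upper face of the sprung plate; its z axis is the plate's normal
- block_c (a point): Deep-well block: whitish plastic, 24 wells, 85.5 mm (x) by 127.8 mm (y) by 41 mm high, about 0.35 kg, loose; this point is its centre, half-way up, its axes nearly the station's. It starts 20 to 35 mm short of the rear stop, partly on the ledge, and can only go down once pushed off the ledge. Home, its centre is about 1 mm beyond the seat's middle in x
- mat_top (a point): Cap mat: stiff grey plastic, 80 x 122 x 6 mm, with 24 plugs started in the block's wells; this point is the middle of its flat top (z: its normal). It starts 3 to 4 mm proud of the block's top; fully home its top is 26.5 mm above the block's centre. Its plugs guide it straight; it moves down by friction at about 5 N and stays where pushed
- mat (a joint): how far the cap mat has gone into the block, in m: 0 to 0.001 at the start, 0.004 fully home
- press_c (a point): Hand press: flat aluminium foot 72 mm (x) by 110 mm (y) by 10 mm with an upright black bar handle on it, 24 mm thick (x), 80 mm long (y), 42 mm high; 52 mm high in all, about 0.35 kg, loose, flat in its tray. This point is its centre, 26 mm above its underside. Its y goes along the block's y; a half turn makes no difference
- tray_in (a point): Tray of the hand press: shallow steel tray fixed to the bench, 98 mm (x) by 136 mm (y), 12 mm high with 4 mm walls, so 90 x 128 mm inside; this point is the middle of its inner floor, 4 mm above the bench. Its y runs along its length
- marker: marker pen, white with a black cap, lying on the bench, bystander, 135 mm long
- onetube: capped tube standing in a round white foot, 54 mm high, bystander
- tipbox: grey pipette-tip box with clear lid, 120 x 85 x 68 mm, bystander
- timer: small white timer, 70 x 60 x 16 mm, bystander
- buffer: plastic bottle, 58 mm across, 135 mm high, bystander

How it is judged:
By the outcome, as a careful person would: the job done as asked, in the order asked, and still so for the second after the job is handed in, with the robot touching nothing.
It also fails if it takes over 72 s, if anything falls off the work surface, if the arm or the gripper's body presses on something with over 40 N, if the wrist force passes 120 N, or if a joint passes its speed limit or range.

## Working session

There is one attempt and no reset: what is moved stays moved. The work goes in short steps, Python scripts to look and compute and a tool call to move; the robot and the scene stay as the last step left them, time stands still between calls to the robot, and variables do not carry over. Pictures are saved under pics/ and viewed, and the job is handed in when it is done.

Besides the shell and the picture viewer there is one more tool, called after ">>>" as name(argument=value, ...), one argument or row to a line, values as JSON. play_rows: Moves the arm, as the interface text tells. Its arguments: {"type":"object","properties":{"increments":{"type":"array"},"grip":{"type":"number"},"newtons":{"type":"number"}},"required":["increments"]}

```bash
mkdir -p pics; python3 - <<'E'
from rig import robot,cams
import cv2
print(robot.sense())
for n in ("side","top","wrist"):
    i=cams.camera_info(n);print(n,i["camera_matrix"],i["world_to_cam"])
    im=cams.snapshot(n);cv2.imwrite(f"pics/{n}0.png",im[:,:,::-1])
E
```

```text
{'time_s': 0.0, 'joint_pos': array([ 1.15322232e+00,  1.16483377e-01,  1.44225829e+00,  2.10013096e-06,
        1.58398945e+00, -3.77887034e-02]), 'qd': array([ 0.00018532,  0.00141415,  0.00109393,  0.00170147,  0.00043513,
       -0.00141687]), 'tau': array([-1.48419724e-03, -7.21280622e+01, -6.22598934e+01,  7.78522342e-02,
        2.39915878e-02, -7.20634466e-05]), 'tool_pos': array([250.16281242, 626.73404346, 231.91126182]), 'tcp_rot': array([-3.14045509e+00, -4.51089948e-05,  2.76180735e+00]), 'wrist_force': array([-0.16619001, -0.90437429,  0.04387294]), 'ft_torque': array([-0.00888188,  0.00220929, -0.04466444]), 'width': 1.0007119918851877}
side [[362.5922624    0.         248.65169272]
 [  0.         362.5922624  190.33628585]
 [  0.           0.           1.        ]] [[-9.91263371e-01 -1.31623551e-01 -8.49529900e-03  5.90029077e+02]
 [-6.18566916e-02  5.20799415e-01 -8.51435094e-01  1.03361569e+02]
 [ 1.16493257e-01 -8.43470930e-01 -5.24391181e-01  1.00386108e+03]
 [ 0.00000000e+00  0.00000000e+00  0.00000000e+00  1.00000000e+00]]
top [[486.06042607   0.         252.39271361]
 [  0.         486.06042607 190.83245026]
 [  0.           0.           1.        ]] [[-1.93668955e-02 -9.99768103e-01  9.41611807e-03  1.82067210e+01]
 [-9.81838565e-01  1.72401441e-02 -1.88933350e-01  5.69012383e+02]
 [ 1.88727201e-01 -1.29041603e-02 -9.81944767e-01  1.47988413e+03]
 [ 0.00000000e+00  0.00000000e+00  0.00000000e+00  1.00000000e+00]]
wrist [[339.62792443   0.         251.44023138]
 [  0.         339.62792443 191.33146123]
 [  0.           0.           1.        ]] [[ 3.71102854e-01  9.28591085e-01 -1.12619050e-03 -6.74838164e+02]
 [ 8.92254220e-01 -3.56244685e-01  2.77438519e-01 -3.23646108e+01]
 [ 2.57225736e-01 -1.03963074e-01 -9.60742734e-01  3.91427158e+02]
 [ 0.00000000e+00  0.00000000e+00  0.00000000e+00  1.00000000e+00]]
```

View pics/side0.png

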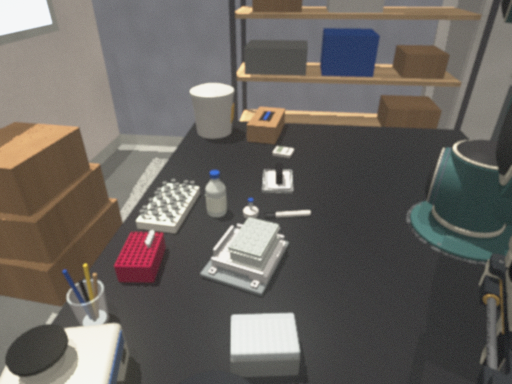

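View pics/top0.png

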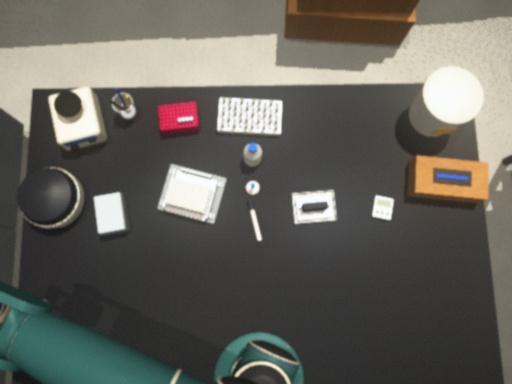

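View pics/wrist0.png

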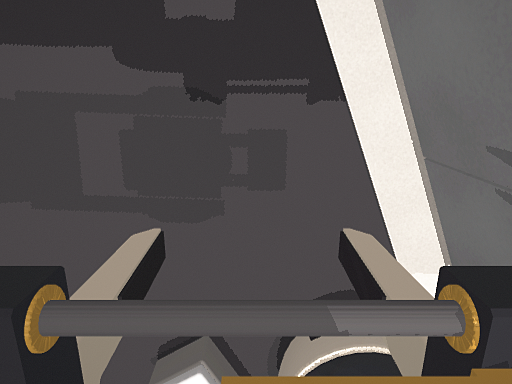

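The top view shows the station at about (193,193), the press tray at (315,207), the tube at (252,187), the marker at (256,222) and the bottle at (252,155). I'll enlarge it.

```bash
python3 - <<'E'
import cv2
im=cv2.imread("pics/top0.png")
c=im[155:235,150:240];a=cv2.resize(c,None,fx=6.5,fy=6.5,interpolation=cv2.INTER_CUBIC)
cv2.imwrite("pics/t_st.png",a)
c=im[180:235,280:350];cv2.imwrite("pics/t_pr.png",cv2.resize(c,None,fx=10,fy=10,interpolation=cv2.INTER_CUBIC))
im=cv2.imread("pics/side0.png")
c=im[210:300,190:300];cv2.imwrite("pics/s_st.png",cv2.resize(c,None,fx=6.5,fy=6.5,interpolation=cv2.INTER_CUBIC))
E
cat > h.py <<'E'
import numpy as np
from rig import robot,cams
def ray(n,u,v,z,info=None):
    i=info or cams.camera_info(n);K=np.array(i["camera_matrix"]);T=np.array(i["world_to_cam"]);R=T[:3,:3];t=T[:3,3]
    d=R.T@np.linalg.solve(K,[u,v,1.]);c=-R.T@t
    return c+d*(z-c[2])/d[2]
def proj(n,P,info=None):
    i=info or cams.camera_info(n);K=np.array(i["camera_matrix"]);T=np.array(i["world_to_cam"])
    P=np.atleast_2d(P);q=(P@T[:3,:3].T+T[:3,3])@K.T;return q[:,:2]/q[:,2:]
E
```

```text
(no output)
```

View pics/t_st.png

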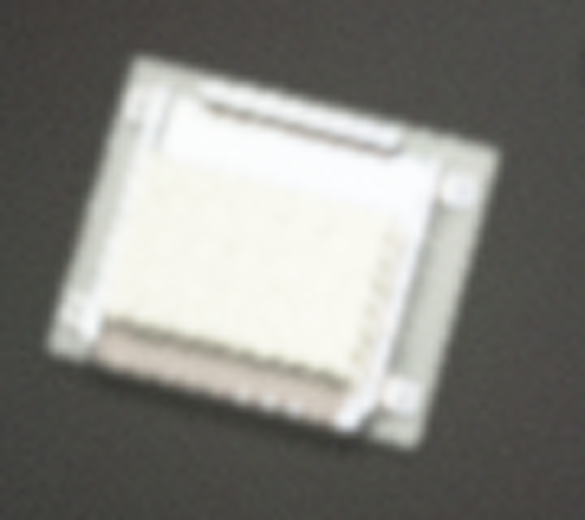

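View pics/t_pr.png

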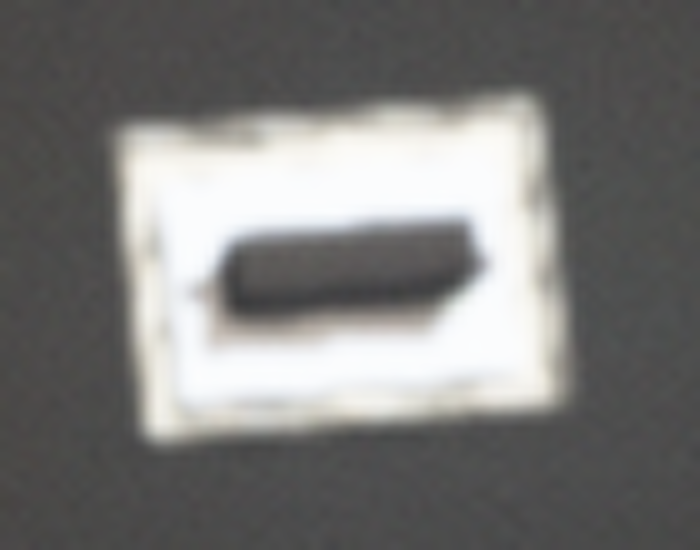

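View pics/s_st.png

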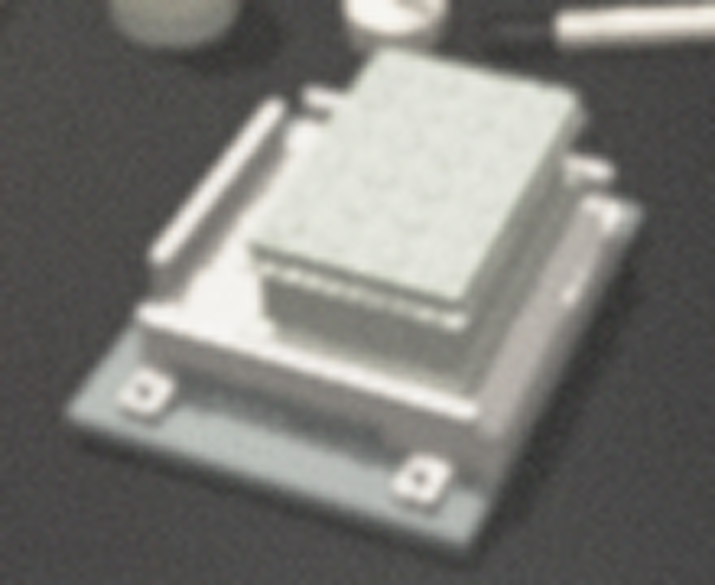

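The crops show the base plate corners at about (135,58), (500,150), (422,448) and (48,352). The tray corners are at (115,125), (545,95), (570,405) and (145,440).

```bash
python3 - <<'E'
from h import *
f=lambda x,y:(150+(x+.5)/6.5-.5,155+(y+.5)/6.5-.5)
g=lambda x,y:(280+(x+.5)/10-.5,180+(y+.5)/10-.5)
P=[ray("top",*f(*p),8) for p in [(135,58),(500,150),(422,448),(48,352)]]
print(np.round(P),np.mean(P,0)); d=P[0]-P[3]+P[1]-P[2];print(np.degrees(np.arctan2(d[1],d[0])))
for a,b in((0,1),(1,2)):print(np.linalg.norm(P[a]-P[b]))
# stop face line (top z=56) & fences
print("stop",[ray("top",*f(*p),56).round() for p in [(205,103),(395,150)]])
print("mat front/rear",[ray("top",*f(*p),82).round() for p in [(105,322),(350,380),(140,155),(400,210)]])
P=[ray("top",*g(*p),12) for p in [(115,125),(545,95),(570,405),(145,440)]]
print(np.round(P),np.mean(P,0));d=P[0]-P[3]+P[1]-P[2];print(np.degrees(np.arctan2(d[1],d[0])))
d=P[0]-P[1]+P[3]-P[2];print(np.degrees(np.arctan2(d[1],d[0])))
P=[ray("top",*g(*p),56) for p in [(230,240),(470,218),(480,270),(240,310)]]
print(np.round(P),np.mean(P,0))
E
```

```text
[[674. 275.   8.]
 [623.  91.   8.]
 [474. 131.   8.]
 [525. 316.   8.]] [573.99397199 203.01983619   8.        ]
-15.155716583178538
190.67416068655686
155.14567134534488
stop [array([639., 233.,  56.]), array([614., 140.,  56.])]
mat front/rear [array([527., 275.,  82.]), array([497., 160.,  82.]), array([608., 260.,  82.]), array([579., 136.,  82.])]
[[ 571. -118.   12.]
 [ 579. -258.   12.]
 [ 477. -261.   12.]
 [ 468. -124.   12.]] [ 523.74765992 -190.59092288   12.        ]
2.5033428940573565
93.35907870173051
[[ 525. -149.   56.]
 [ 531. -225.   56.]
 [ 515. -227.   56.]
 [ 503. -151.   56.]] [ 518.60048751 -187.99375055   56.        ]
```

```bash
python3 - <<'E'
from h import *
from scipy.spatial.transform import Rotation as R
T=np.array(cams.camera_info("wrist")["world_to_cam"]);c=-T[:3,:3].T@T[:3,3]
s=robot.sense();Rt=R.from_euler("xyz",s["tcp_rot"]).as_matrix();off=Rt.T@(c-s["tool_pos"]);ax=Rt.T@T[2,:3]
print(off,ax)
for yaw,tgt in((165,[570,203,50]),(93,[524,-190,30])):
    Rw=R.from_euler("xyz",[180,0,yaw],degrees=True).as_matrix()
    o=Rw@off;a=Rw@ax
    for z in (232,260,300): print(yaw,z,np.array(tgt)[:2]-(o+a*(tgt[2]-z-o[2])/a[2])[:2], )
for n,u,v in (("bottle",252,165),("tube",252,187),("m1",252,210),("m2",260,240)):print(n,ray("top",u,v,0).round())
E
```

```text
[  77.23648174    0.2881111  -152.26826135] [-2.77500468e-01 -2.79468002e-04  9.60725461e-01]
165 232 [551.29360784 207.81475442]
165 260 [543.48364409 209.91586023]
165 300 [532.326553   212.91743994]
93 232 [ 522.50198109 -164.95204124]
93 260 [ 522.08683992 -156.87504692]
93 300 [ 521.49378112 -145.3364836 ]
bottle [667.   7.   0.]
tube [592.   8.   0.]
m1 [516.   9.   0.]
m2 [419. -14.   0.]
```

>>> play_rows(
  increments=[
    [[0.04, -0.055, 0.03], [0, 0, 2]],
    [[0.08, -0.11, 0.05], [0, 0, 4]],
    [[0.12, -0.165, 0.05], [0, 0, 6]],
    [[0.16, -0.22, 0.05], [0, 0, 6.8]],
    [[0.2, -0.275, 0.05], [0, 0, 6.8]],
    [[0.24, -0.33, 0.04], [0, 0, 6.8]],
    [[0.27, -0.38, 0.03], [0, 0, 6.8]],
    [[0.293, -0.417, 0.028], [0, 0, 6.8]],
    [[0.293, -0.417, 0.028], [0, 0, 6.8]],
    [[0.293, -0.417, 0.028], [0, 0, 6.8]],
  ],
)

```text
time_s: 0.98
tool_pos: [487.9, 290.5, 265.8]
tcp_rot: [3.141, 0.0, 2.881]
wrist_force: [0.9, 0.1, 0.2]
width: 1.001
```

>>> play_rows(
  increments=[
    [[0, 0, 0], [0, 0, 0]],
    [[0, 0, 0], [0, 0, 0]],
    [[0, 0, 0], [0, 0, 0]],
  ],
)

```text
time_s: 1.23
tool_pos: [487.2, 292.5, 265.8]
tcp_rot: [3.142, -0.0, 2.88]
wrist_force: [-0.1, 0.5, -0.6]
width: 0.999
```

```bash
cat > snap.py <<'E'
import sys,cv2
from h import *
import pickle
s=robot.sense();i=cams.camera_info(sys.argv[1]);im=cams.snapshot(sys.argv[1])
cv2.imwrite(f"pics/{sys.argv[2]}.png",im[:,:,::-1]);pickle.dump((s,i),open(f"pics/{sys.argv[2]}.pkl","wb"))
cv2.imwrite(f"pics/{sys.argv[2]}_big.png",cv2.resize(im[:,:,::-1],(800,600),interpolation=cv2.INTER_CUBIC))
print(s["time_s"],s["tool_pos"].round(1),s["tcp_rot"].round(4),s["wrist_force"].round(1),s["width"],s["joint_pos"].round(3))
E
python3 snap.py wrist w1
```

```text
1.2333 [487.2 292.5 265.8] [ 3.1415e+00 -3.0000e-04  2.8798e+00] [-0.1  0.5 -0.6] 0.9991578333691298 [ 0.496 -0.124  1.627  0.     1.638 -0.813]
```

View pics/w1_big.png

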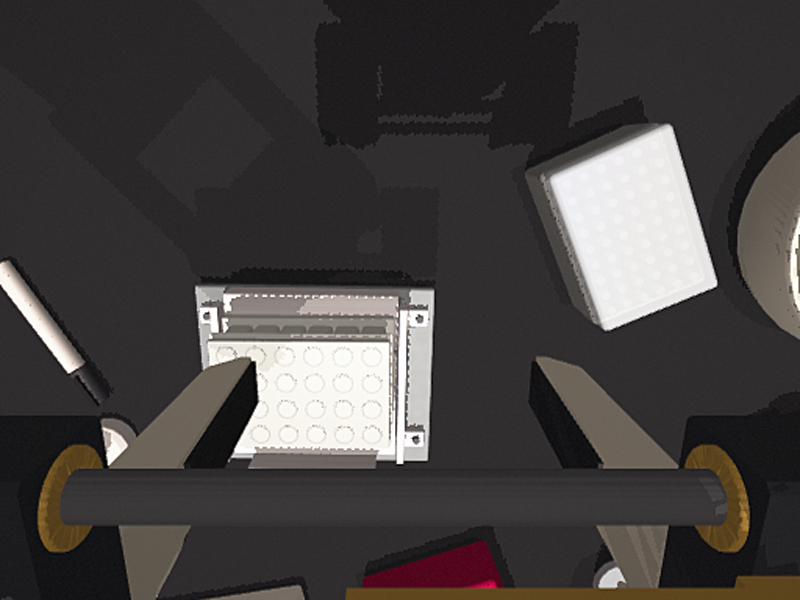

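The view shows the station at about (320,375) in the enlarged picture, cut off by the gripper. The arm fell short of its target, so I'll carry on.

>>> play_rows(
  increments=[
    [[0.015, -0.026, 0], [0, 0, 0]],
    [[0.03, -0.052, 0], [0, 0, 0]],
    [[0.045, -0.078, 0], [0, 0, 0]],
    [[0.045, -0.078, 0], [0, 0, 0]],
    [[0.045, -0.078, 0], [0, 0, 0]],
    [[0.045, -0.078, 0], [0, 0, 0]],
  ],
)

```text
time_s: 1.78
tool_pos: [531.8, 215.6, 265.9]
tcp_rot: [3.141, -0.0, 2.882]
wrist_force: [0.0, 0.3, 0.8]
width: 0.998
```

```bash
python3 snap.py wrist w2
```

```text
1.7833 [531.8 215.6 265.9] [ 3.1413e+00 -2.0000e-04  2.8815e+00] [0.  0.3 0.8] 0.997755964683296 [ 0.341 -0.111  1.616  0.     1.637 -0.97 ]
```

View pics/w2_big.png

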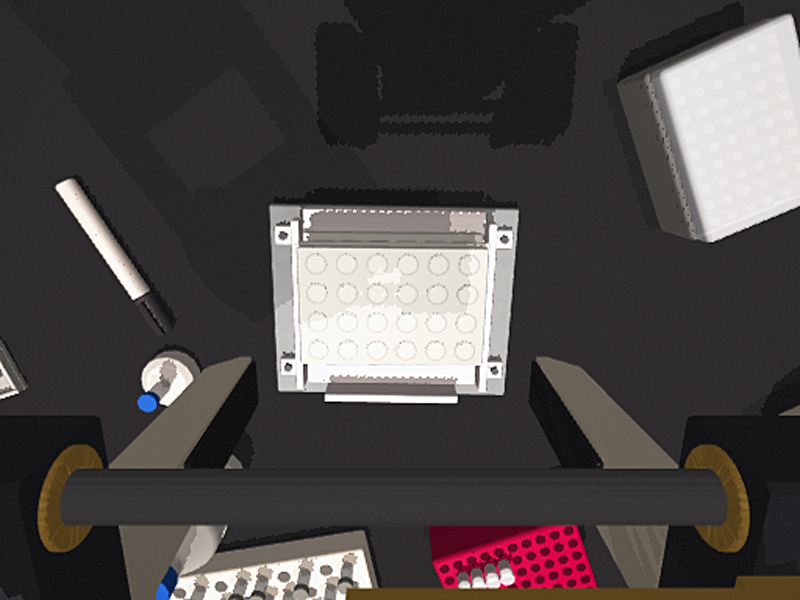

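The whole station is now visible: base corners near (270,206), (518,209), (506,394) and (279,390), the mat at x 297–487 and y 248–362, and the stop at (391,398).

```bash
python3 - <<'E'
import cv2
im=cv2.imread("pics/w2.png")
c=im[126:262,165:340];cv2.imwrite("pics/w2c.png",cv2.resize(c,None,fx=4.4,fy=4.4,interpolation=cv2.INTER_CUBIC))
E
```

```text
(no output)
```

View pics/w2c.png

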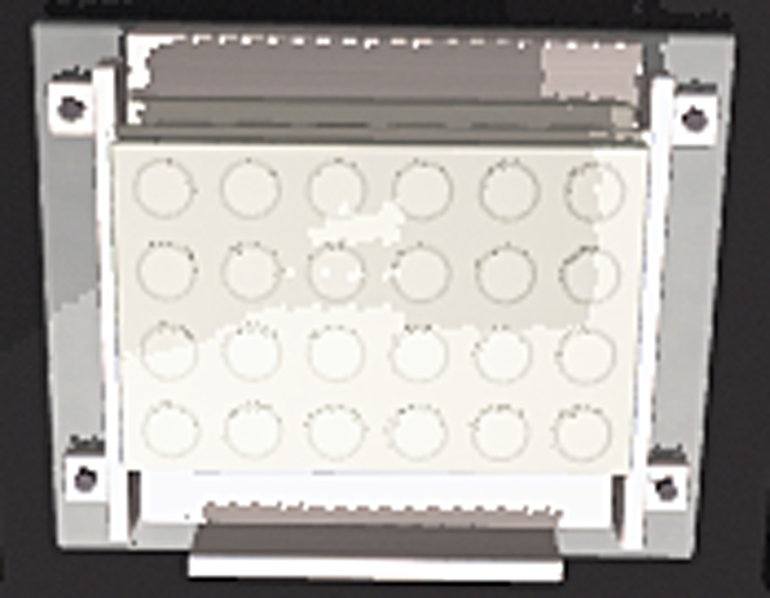

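```bash
python3 - <<'E'
from h import *
import pickle
s,i=pickle.load(open("pics/w2.pkl","rb"))
f=lambda p:(165+(p[0]+.5)/4.4-.5,126+(p[1]+.5)/4.4-.5)
r=lambda p,z:ray("wrist",*f(p),z,i)
ang=lambda d:np.degrees(np.arctan2(d[1],d[0]))
def quad(pts,z):
    P=[r(p,z) for p in pts];print(np.round(P,1)[:,:2].tolist(),np.mean(P,0).round(1),"x",ang(P[3]-P[0]+P[2]-P[1]).round(2),"y",ang(P[1]-P[0]+P[2]-P[3]).round(2)-90,
     [np.linalg.norm(P[a]-P[(a+1)%4]).round(1) for a in range(4)])
for z in(6,8,10,12):quad([(35,25),(735,35),(690,555),(60,548)],z)
for z in(85.5,86.5):quad([(112,145),(648,148),(628,472),(125,469)],z)
quad([(118,62),(652,78),(625,548),(130,540)],48)
P=[r(p,56) for p in[(190,554),(563,560)]];print(P,np.mean(P,0),ang(P[1]-P[0])-90,np.linalg.norm(P[1]-P[0]))
P=[r(p,36) for p in[(124,32),(642,42)]];print("ledge front",P,np.mean(P,0),ang(P[1]-P[0])-90,np.linalg.norm(P[1]-P[0]))
E
```

```text
[[475.2, 132.9], [527.1, 317.1], [677.1, 273.6], [625.8, 90.2]] [576.3 203.5   6. ] x -16.01 y -15.680000000000007 [np.float64(191.4), np.float64(156.2), np.float64(190.5), np.float64(156.5)]
[[475.1, 133.4], [526.8, 316.7], [676.0, 273.5], [625.0, 90.9]] [575.7 203.6   8. ] x -16.01 y -15.680000000000007 [np.float64(190.5), np.float64(155.4), np.float64(189.6), np.float64(155.8)]
[[475.0, 133.9], [526.4, 316.3], [675.0, 273.3], [624.2, 91.6]] [575.2 203.8  10. ] x -16.01 y -15.680000000000007 [np.float64(189.5), np.float64(154.6), np.float64(188.7), np.float64(155.0)]
[[475.0, 134.4], [526.1, 315.9], [673.9, 273.1], [623.3, 92.3]] [574.6 203.9  12. ] x -16.01 y -15.680000000000007 [np.float64(188.6), np.float64(153.9), np.float64(187.7), np.float64(154.2)]
[[501.7, 160.9], [533.5, 277.5], [609.4, 256.4], [577.5, 139.9]] [555.5 208.7  85.5] x -15.55 y -15.269999999999996 [np.float64(120.9), np.float64(78.9), np.float64(120.8), np.float64(78.8)]
[[501.5, 161.2], [533.2, 277.4], [608.9, 256.3], [577.2, 140.1]] [555.2 208.8  86.5] x -15.55 y -15.269999999999996 [np.float64(120.5), np.float64(78.6), np.float64(120.4), np.float64(78.5)]
[[487.3, 160.3], [525.1, 286.9], [648.1, 253.2], [611.2, 124.1]] [567.9 206.1  48. ] x -15.82 y -16.290000000000006 [np.float64(132.1), np.float64(127.6), np.float64(134.2), np.float64(129.2)]
[array([615.9067167 , 140.65904764,  56.        ]), array([643.15616691, 236.07904469,  56.        ])] [629.53144181 188.36904616  56.        ] -15.937953353648453 99.23461277722905
ledge front [array([481.39085619, 161.62503852,  36.        ]), array([517.6840365 , 288.02242824,  36.        ])] [499.53744635 224.82373338  36.        ] -16.020652650871597 131.5047339973818
```

The two fits agree: the station's x axis is at -15.9° and the seat at (587.7,200.3). The block is about 34 mm short of home. I'll lower partly closed fingers in front of the block.

>>> play_rows(
  grip=0.2,
  newtons=30,
  increments=[
    [[-0.02, 0.006, 0], [0, 0, -1]],
    [[-0.0405, 0.0114, -0.01], [0, 0, -1]],
    [[-0.0405, 0.0114, -0.045], [0, 0, -1]],
    [[-0.0405, 0.0114, -0.08], [0, 0, -1]],
    [[-0.0405, 0.0114, -0.115], [0, 0, -1]],
    [[-0.0405, 0.0114, -0.15], [0, 0, -1]],
    [[-0.0405, 0.0114, -0.18], [0, 0, -1]],
    [[-0.0405, 0.0114, -0.2], [0, 0, -1]],
    [[-0.0405, 0.0114, -0.206], [0, 0, -1]],
    [[-0.0405, 0.0114, -0.206], [0, 0, -1]],
  ],
)

```text
time_s: 2.67
tool_pos: [490.7, 226.5, 58.7]
tcp_rot: [-3.14, -0.002, 2.864]
wrist_force: [-0.6, -0.1, 0.5]
width: 0.6
```

>>> play_rows(
  increments=[
    [[0, 0, 0], [0, 0, 0]],
    [[0, 0, 0], [0, 0, 0]],
  ],
)

```text
time_s: 2.83
tool_pos: [492.4, 226.6, 61.8]
tcp_rot: [3.14, 0.002, 2.864]
wrist_force: [0.4, -0.1, 0.9]
width: 0.598
```

```bash
python3 snap.py side s1; python3 - <<'E'
import cv2
im=cv2.imread("pics/s1.png")
cv2.imwrite("pics/s1c.png",cv2.resize(im[180:310,180:340],None,fx=4.5,fy=4.5,interpolation=cv2.INTER_CUBIC))
E
```

```text
2.8333 [492.4 226.6  61.8] [3.1401e+00 1.9000e-03 2.8636e+00] [ 0.4 -0.1  0.9] 0.5978440777508592 [ 0.384 -0.075  1.919  0.     1.295 -0.909]
```

View pics/s1c.png

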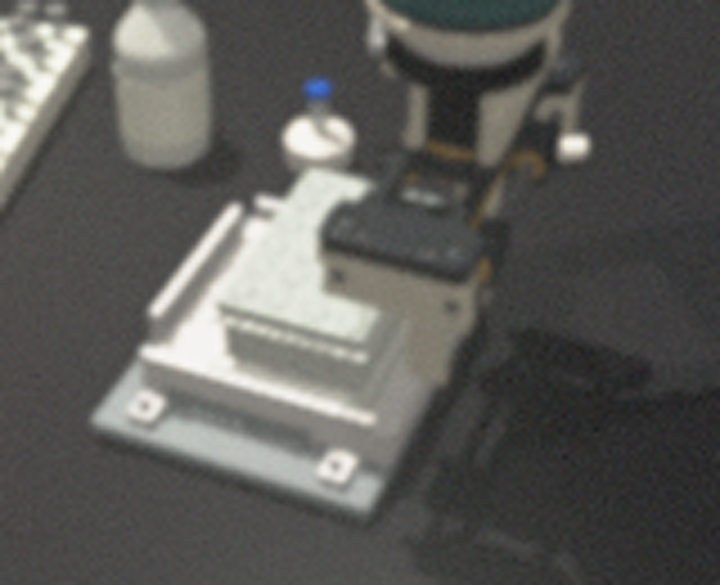

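The side view shows the fingers at about (430,330), just in front of the block and clear of it. I'll push slowly.

>>> play_rows(
  increments=[
    [[0.003, -0.0008, 0], [0, 0, 0]],
    [[0.006, -0.0016, 0], [0, 0, 0]],
    [[0.009, -0.0025, 0], [0, 0, 0]],
    [[0.0115, -0.0033, 0], [0, 0, 0]],
    [[0.0145, -0.0041, 0], [0, 0, 0]],
    [[0.0173, -0.0049, 0], [0, 0, 0]],
    [[0.02, -0.0057, 0], [0, 0, 0]],
    [[0.022, -0.0063, 0], [0, 0, 0]],
    [[0.024, -0.0068, 0], [0, 0, 0]],
  ],
)

```text
time_s: 3.63
tool_pos: [515.9, 219.0, 59.9]
tcp_rot: [-3.142, -0.0, 2.863]
wrist_force: [-4.7, 1.8, 3.4]
width: 0.6
```

```bash
python3 snap.py side s2; python3 - <<'E'
import cv2
im=cv2.imread("pics/s2.png")
cv2.imwrite("pics/s2c.png",cv2.resize(im[180:310,180:340],None,fx=4.5,fy=4.5,interpolation=cv2.INTER_CUBIC))
E
```

```text
3.6333 [515.9 219.   59.9] [-3.1416e+00 -3.0000e-04  2.8630e+00] [-4.7  1.8  3.4] 0.6002306971862935 [ 0.356 -0.031  1.88   0.     1.292 -0.936]
```

View pics/s2c.png

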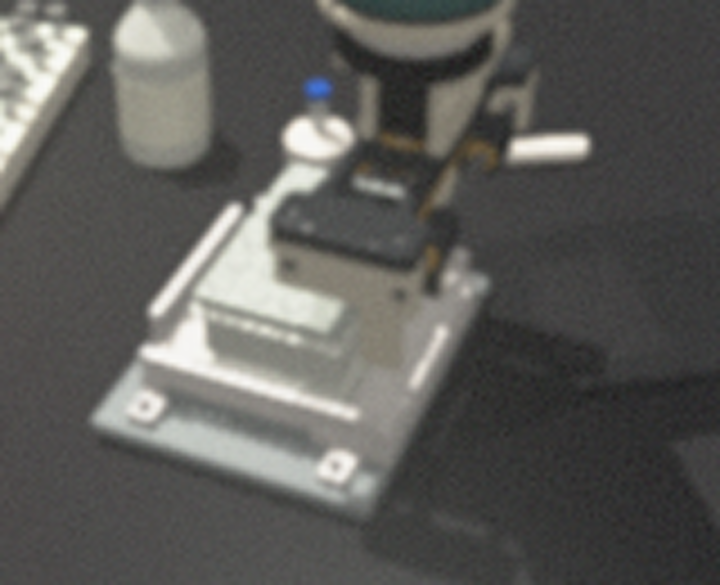

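The block is moving, with about 5 N of drag. I'll continue.

>>> play_rows(
  increments=[
    [[0.003, -0.0008, 0], [0, 0, 0]],
    [[0.006, -0.0016, 0], [0, 0, 0]],
    [[0.009, -0.0025, 0], [0, 0, 0]],
    [[0.0115, -0.0033, 0], [0, 0, 0]],
    [[0.0145, -0.0041, 0], [0, 0, 0]],
    [[0.0173, -0.0049, 0], [0, 0, 0]],
    [[0.019, -0.0054, 0], [0, 0, 0]],
    [[0.0205, -0.0058, 0], [0, 0, 0]],
  ],
)

```text
time_s: 4.35
tool_pos: [536.5, 213.2, 59.9]
tcp_rot: [-3.142, -0.0, 2.863]
wrist_force: [-4.0, 1.7, 2.8]
width: 0.598
```

>>> play_rows(
  increments=[
    [[0.001, -0.0003, 0], [0, 0, 0]],
    [[0.002, -0.0006, 0], [0, 0, 0]],
    [[0.003, -0.0009, 0], [0, 0, 0]],
  ],
)

```text
time_s: 4.6
tool_pos: [538.6, 212.5, 59.8]
tcp_rot: [-3.141, -0.002, 2.863]
wrist_force: [-18.3, 5.3, 8.5]
width: 0.599
```

About 19 N of resistance at the expected place, so the block is at the stop. I'll back off, rise and look.

>>> play_rows(
  increments=[
    [[-0.004, 0.0011, 0], [0, 0, 0]],
    [[-0.012, 0.0034, 0], [0, 0, 0]],
    [[-0.025, 0.007, 0.01], [0, 0, 0]],
    [[-0.025, 0.007, 0.04], [0, 0, 0]],
    [[-0.02, 0.006, 0.08], [0, 0, 0]],
    [[-0.01, 0.003, 0.12], [0, 0, 0]],
    [[0, 0, 0.16], [0, 0, 0]],
    [[0.005, 0, 0.2], [0, 0, 0]],
    [[0.005, 0, 0.205], [0, 0, 0]],
    [[0.005, 0, 0.205], [0, 0, 0]],
  ],
  grip=1,
)

```text
time_s: 5.43
tool_pos: [544.9, 212.6, 267.8]
tcp_rot: [3.139, 0.004, 2.863]
wrist_force: [0.4, -0.4, -0.4]
width: 1.001
```

>>> play_rows(
  increments=[
    [[0, 0, 0], [0, 0, 0]],
    [[0, 0, 0], [0, 0, 0]],
    [[0, 0, 0], [0, 0, 0]],
  ],
)

```text
time_s: 5.68
tool_pos: [543.6, 212.3, 262.9]
tcp_rot: [-3.14, -0.002, 2.863]
wrist_force: [-1.5, -0.1, 0.8]
width: 0.999
```

```bash
python3 snap.py wrist w3; python3 - <<'E'
import cv2
im=cv2.imread("pics/w3.png")
c=im[116:272,165:340];cv2.imwrite("pics/w3c.png",cv2.resize(c,None,fx=3.8,fy=3.8,interpolation=cv2.INTER_CUBIC))
E
```

```text
5.6833 [543.6 212.3 262.9] [-3.1401e+00 -1.9000e-03  2.8631e+00] [-1.5 -0.1  0.8] 0.9992206738578979 [ 0.329 -0.088  1.599 -0.     1.633 -0.964]
```

View pics/w3c.png

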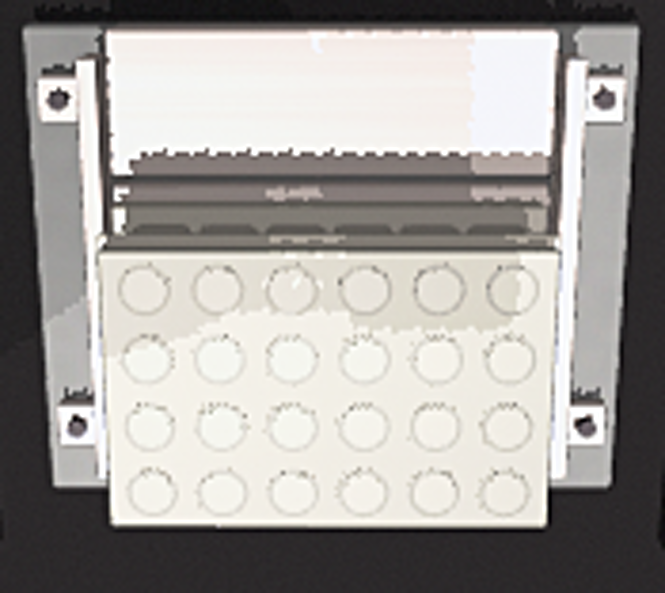

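```bash
python3 - <<'E'
from h import *
import pickle
s,i=pickle.load(open("pics/w3.pkl","rb"))
f=lambda p:(165+(p[0]+.5)/3.8-.5,116+(p[1]+.5)/3.8-.5)
r=lambda p,z:ray("wrist",*f(p),z,i)
ang=lambda d:np.degrees(np.arctan2(d[1],d[0]))
def quad(pts,z):
    P=[r(p,z) for p in pts];m=np.mean(P,0);print(m.round(1),"x",ang(P[3]-P[0]+P[2]-P[1]).round(2),"y",ang(P[1]-P[0]+P[2]-P[3]).round(2)-90,
     [np.linalg.norm(P[a]-P[(a+1)%4]).round(1) for a in range(4)])
    a=np.radians(-15.9);d=m-np.array([587.7,200.3,0]);print("st frame",d[0]*np.cos(a)+d[1]*np.sin(a),-d[0]*np.sin(a)+d[1]*np.cos(a))
quad([(99,250),(561,251),(547,525),(112,524)],86.5)
quad([(24,26),(639,27),(611,487),(53,487)],8)
P=[r(p,36) for p in[(106,31),(559,31)]];print("ledge front",P,np.mean(P,0),ang(P[1]-P[0])-90,np.linalg.norm(P[1]-P[0]))
E
```

```text
[588.6 199.4  86.5] x -16.08 y -16.08 [np.float64(121.5), np.float64(79.1), np.float64(121.7), np.float64(79.1)]
st frame 1.1047708887898386 -0.6644337605767815
[575.8 203.5   8. ] x -15.9 y -16.0 [np.float64(190.9), np.float64(155.4), np.float64(191.7), np.float64(155.8)]
st frame -12.313821904608846 -0.1323331783633015
ledge front [array([482.15320173, 162.4069211 ,  36.        ]), array([518.20703862, 288.404698  ,  36.        ])] [500.18012018 225.40580955  36.        ] -15.968294246647787 131.05464104049088
```

The block is home: its centre is at station x +1.1, y -0.7, parallel to the station. Next I'll go and look at the press.

>>> play_rows(
  increments=[
    [[-0.001, -0.025, 0], [0, 0, -6]],
    [[-0.002, -0.055, 0], [0, 0, -12]],
    [[-0.004, -0.085, 0], [0, 0, -18]],
    [[-0.006, -0.115, 0], [0, 0, -24]],
    [[-0.008, -0.145, 0], [0, 0, -30]],
    [[-0.01, -0.175, 0], [0, 0, -36]],
    [[-0.012, -0.205, 0], [0, 0, -42]],
    [[-0.014, -0.235, 0], [0, 0, -48]],
    [[-0.016, -0.265, 0], [0, 0, -54]],
    [[-0.018, -0.29, 0], [0, 0, -60]],
  ],
)

```text
time_s: 6.57
tool_pos: [525.6, -79.4, 264.0]
tcp_rot: [-3.141, -0.0, 1.81]
wrist_force: [0.6, 0.9, 0.3]
width: 0.999
```

>>> play_rows(
  increments=[
    [[-0.002, -0.03, 0], [0, 0, -6]],
    [[-0.003, -0.06, 0], [0, 0, -11]],
    [[-0.004, -0.077, 0], [0, 0, -11]],
    [[-0.004, -0.077, 0], [0, 0, -11]],
    [[-0.004, -0.077, 0], [0, 0, -11]],
    [[-0.004, -0.077, 0], [0, 0, -11]],
  ],
)

```text
time_s: 7.07
tool_pos: [522.2, -154.0, 264.4]
tcp_rot: [-3.141, -0.001, 1.624]
wrist_force: [-1.2, -1.2, 0.8]
width: 0.999
```

```bash
python3 snap.py wrist w4
```

```text
7.0667 [ 522.2 -154.   264.4] [-3.1410e+00 -5.0000e-04  1.6243e+00] [-1.2 -1.2  0.8] 0.9988973875726617 [-0.334 -0.176  1.676  0.     1.642 -0.387]
```

View pics/w4_big.png

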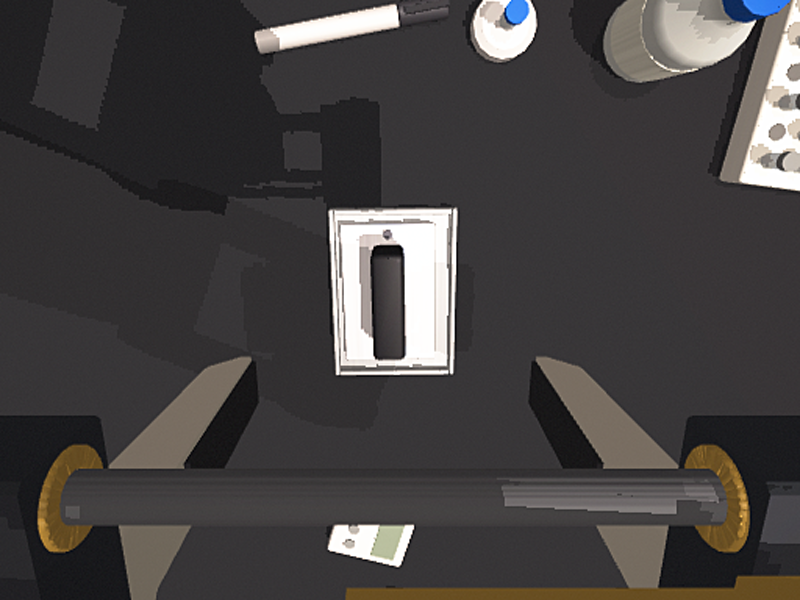

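The press lies in its tray, with outer corners near (329,209), (457,209), (453,376) and (337,376). The handle spans about (371–405, 246–360).

```bash
python3 - <<'E'
import cv2
im=cv2.imread("pics/w4.png")
c=im[128:246,204:300];cv2.imwrite("pics/w4c.png",cv2.resize(c,None,fx=5,fy=5,interpolation=cv2.INTER_CUBIC))
E
```

```text
(no output)
```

View pics/w4c.png

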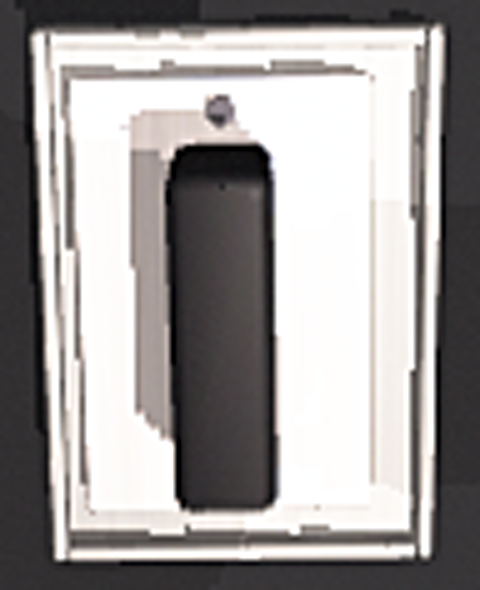

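```bash
python3 - <<'E'
from h import *
import pickle
s,i=pickle.load(open("pics/w4.pkl","rb"))
f=lambda p:(204+(p[0]+.5)/5-.5,128+(p[1]+.5)/5-.5)
r=lambda p,z:ray("wrist",*f(p),z,i)
ang=lambda d:np.degrees(np.arctan2(d[1],d[0]))
def quad(n,pts,z):
    P=[r(p,z) for p in pts];m=np.mean(P,0);print(n,m.round(1),"left",ang(P[0]-P[3]).round(2)-90,"right",ang(P[1]-P[2]).round(2)-90,"x",ang(P[1]-P[0]+P[2]-P[3]).round(2),
     [np.linalg.norm(P[a]-P[(a+1)%4]).round(1) for a in range(4)])
quad("tray",[(32,29),(443,27),(430,558),(57,560)],12)
quad("foot",[(70,76),(371,74),(372,510),(92,513)],14)
quad("handle",[(171,184),(271,184),(276,508),(180,508)],56)
E
```

```text
tray [ 524.3 -189.8   12. ] left 3.8299999999999983 right 3.5400000000000063 x 3.37 [np.float64(97.1), np.float64(136.1), np.float64(96.5), np.float64(136.3)]
foot [ 520.7 -188.4   14. ] left 4.349999999999994 right 4.409999999999997 x 3.58 [np.float64(71.3), np.float64(111.2), np.float64(71.5), np.float64(111.5)]
handle [ 520.6 -188.1   56. ] left 3.969999999999999 right 4.209999999999994 x 3.06 [np.float64(21.6), np.float64(75.3), np.float64(21.9), np.float64(75.3)]
```

The press centre is at (520.7,-188.3), yaw about 4.1°. The tray is at (524.3,-189.8), yaw 3.6°. I'll go down onto the handle.

>>> play_rows(
  increments=[
    [[-0.0015, -0.0343, 0], [0, 0, 1]],
    [[-0.0015, -0.0343, -0.03], [0, 0, 1]],
    [[-0.0015, -0.0343, -0.065], [0, 0, 1]],
    [[-0.0015, -0.0343, -0.1], [0, 0, 1]],
    [[-0.0015, -0.0343, -0.135], [0, 0, 1]],
    [[-0.0015, -0.0343, -0.165], [0, 0, 1]],
    [[-0.0015, -0.0343, -0.185], [0, 0, 1]],
    [[-0.0015, -0.0343, -0.195], [0, 0, 1]],
    [[-0.0015, -0.0343, -0.195], [0, 0, 1]],
    [[-0.0015, -0.0343, -0.195], [0, 0, 1]],
  ],
)

```text
time_s: 7.95
tool_pos: [521.2, -188.5, 70.7]
tcp_rot: [3.141, 0.0, 1.642]
wrist_force: [-0.6, -0.1, 0.0]
width: 0.999
```

>>> play_rows(
  increments=[
    [[0, 0, -0.01], [0, 0, 0]],
    [[0, 0, -0.02], [0, 0, 0]],
    [[0, 0, -0.03], [0, 0, 0]],
    [[0, 0, -0.035], [0, 0, 0]],
    [[0, 0, -0.037], [0, 0, 0]],
    [[0, 0, -0.037], [0, 0, 0]],
    [[0, 0, -0.037], [0, 0, 0]],
  ],
)

```text
time_s: 8.53
tool_pos: [520.9, -189.0, 33.0]
tcp_rot: [3.141, 0.0, 1.641]
wrist_force: [0.2, 1.1, 0.1]
width: 0.999
```

```bash
python3 snap.py side s3; python3 - <<'E'
import cv2
im=cv2.imread("pics/s3.png")
cv2.imwrite("pics/s3c.png",cv2.resize(im[110:220,210:350],None,fx=5,fy=5,interpolation=cv2.INTER_CUBIC))
E
```

```text
8.5333 [ 520.9 -189.    33. ] [3.1415e+00 1.0000e-04 1.6413e+00] [0.2 1.1 0.1] 0.9990072888630008 [-0.394 -0.017  1.914 -0.     1.245 -0.465]
```

View pics/s3c.png

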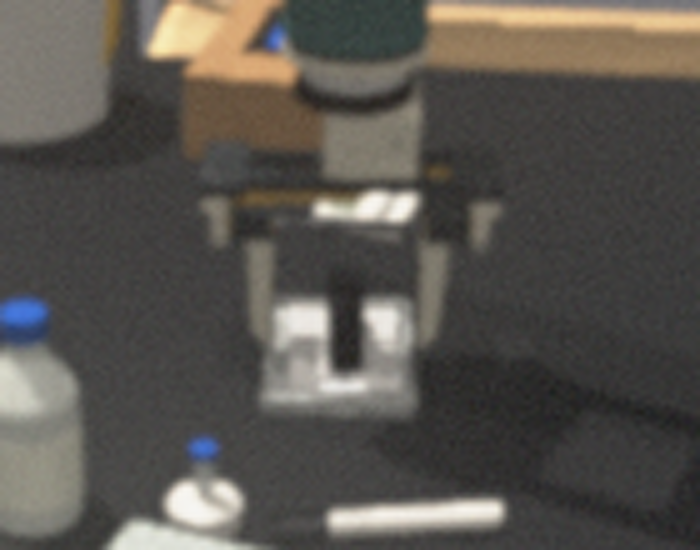

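The fingers straddle the handle at about (345,320), evenly on both sides. I'll close them.

>>> play_rows(
  grip=-1,
  newtons=58,
  increments=[
    [[0, 0, 0], [0, 0, 0]],
    [[0, 0, 0], [0, 0, 0]],
    [[0, 0, 0], [0, 0, 0]],
    [[0, 0, 0], [0, 0, 0]],
    [[0, 0, 0], [0, 0, 0]],
    [[0, 0, 0], [0, 0, 0]],
    [[0, 0, 0], [0, 0, 0]],
    [[0, 0, 0], [0, 0, 0]],
    [[0, 0, 0], [0, 0, 0]],
    [[0, 0, 0], [0, 0, 0]],
  ],
)

```text
time_s: 9.42
tool_pos: [520.8, -188.9, 32.9]
tcp_rot: [3.142, -0.0, 1.641]
wrist_force: [-0.9, 0.9, 0.1]
width: 0.332
```

```bash
python3 -c "
from rig import robot;s=robot.sense();print(s)"
```

```text
{'time_s': 9.4167, 'joint_pos': array([-3.94120870e-01, -1.75319844e-02,  1.91474449e+00,  3.63518629e-05,
        1.24438838e+00, -4.64594099e-01]), 'qd': array([ 6.35763553e-04,  8.46659066e-04, -9.15910971e-04, -3.82204647e-04,
       -3.50325089e-04, -1.69023969e-05]), 'tau': array([ 8.92735497e-04, -5.47649503e+01, -5.62419784e+01,  6.03461056e-02,
        4.91888670e-02,  6.85228702e-05]), 'tool_pos': array([ 520.75453396, -188.94349105,   32.87095783]), 'tcp_rot': array([ 3.14158459e+00, -3.44750531e-05,  1.64125790e+00]), 'wrist_force': array([-0.92286923,  0.92284017,  0.13284193]), 'ft_torque': array([-0.02092448,  0.08491638,  0.03486694]), 'width': 0.33155086796241023}
```

>>> play_rows(
  increments=[
    [[0, 0, 0], [0, 0, 0]],
    [[0, 0, 0], [0, 0, 0]],
    [[0, 0, 0], [0, 0, 0]],
    [[0, 0, 0], [0, 0, 0]],
  ],
)

```text
time_s: 9.75
tool_pos: [520.7, -188.9, 32.8]
tcp_rot: [-3.141, -0.0, 1.641]
wrist_force: [-0.5, 0.2, 0.6]
width: 0.257
```

>>> play_rows(
  increments=[
    [[0, 0, 0.003], [0, 0, 0]],
    [[0, 0, 0.008], [0, 0, 0]],
    [[0, 0, 0.014], [0, 0, 0]],
    [[0, 0, 0.02], [0, 0, 0]],
    [[0, 0, 0.025], [0, 0, 0]],
    [[0, 0, 0.025], [0, 0, 0]],
  ],
)

```text
time_s: 10.25
tool_pos: [521.3, -189.2, 59.5]
tcp_rot: [3.14, 0.001, 1.641]
wrist_force: [-0.2, 0.3, -2.6]
width: 0.254
```

The press is held (width 24 mm, about 3 N of weight). I'll carry it high to a place above the mat.

>>> play_rows(
  increments=[
    [[0, 0, 0.02], [0, 0, 0]],
    [[0, 0.005, 0.05], [0, 0, -1]],
    [[0.003, 0.02, 0.08], [0, 0, -3]],
    [[0.008, 0.045, 0.11], [0, 0, -5]],
    [[0.013, 0.075, 0.13], [0, 0, -7]],
    [[0.018, 0.105, 0.135], [0, 0, -9]],
    [[0.023, 0.135, 0.135], [0, 0, -11]],
    [[0.028, 0.165, 0.135], [0, 0, -13]],
    [[0.033, 0.195, 0.135], [0, 0, -15]],
    [[0.038, 0.225, 0.135], [0, 0, -17]],
  ],
)

```text
time_s: 11.08
tool_pos: [558.7, 37.6, 193.0]
tcp_rot: [3.141, -0.0, 1.343]
wrist_force: [0.0, 0.1, -2.0]
width: 0.254
```

>>> play_rows(
  increments=[
    [[0.006, 0.03, 0], [0, 0, -1]],
    [[0.012, 0.06, 0], [0, 0, -2]],
    [[0.018, 0.09, 0], [0, 0, -3]],
    [[0.023, 0.12, 0], [0, 0, -3]],
    [[0.026, 0.145, 0], [0, 0, -3]],
    [[0.029, 0.158, 0], [0, 0, -3]],
    [[0.029, 0.163, 0], [0, 0, -3]],
    [[0.029, 0.163, 0], [0, 0, -3]],
    [[0.029, 0.163, 0], [0, 0, -3]],
  ],
)

```text
time_s: 11.83
tool_pos: [587.7, 198.2, 192.8]
tcp_rot: [-3.142, 0.0, 1.292]
wrist_force: [0.8, -0.1, -3.1]
width: 0.258
```

```bash
python3 snap.py wrist w5;python3 snap.py side s5; python3 - <<'E'
import cv2
im=cv2.imread("pics/s5.png")
cv2.imwrite("pics/s5c.png",cv2.resize(im[150:300,180:340],None,fx=4,fy=4,interpolation=cv2.INTER_CUBIC))
E
```

```text
11.8333 [587.7 198.2 192.8] [-3.1415e+00  5.0000e-04  1.2920e+00] [ 0.8 -0.1 -3.1] 0.25837514981434345 [ 0.284  0.011  1.616 -0.     1.515  0.563]
11.8833 [587.7 197.9 192.9] [3.1416e+00 4.0000e-04 1.2915e+00] [ 0.2 -0.1 -2.7] 0.2517404584053571 [ 0.284  0.011  1.616 -0.     1.515  0.563]
```

View pics/w5_big.png

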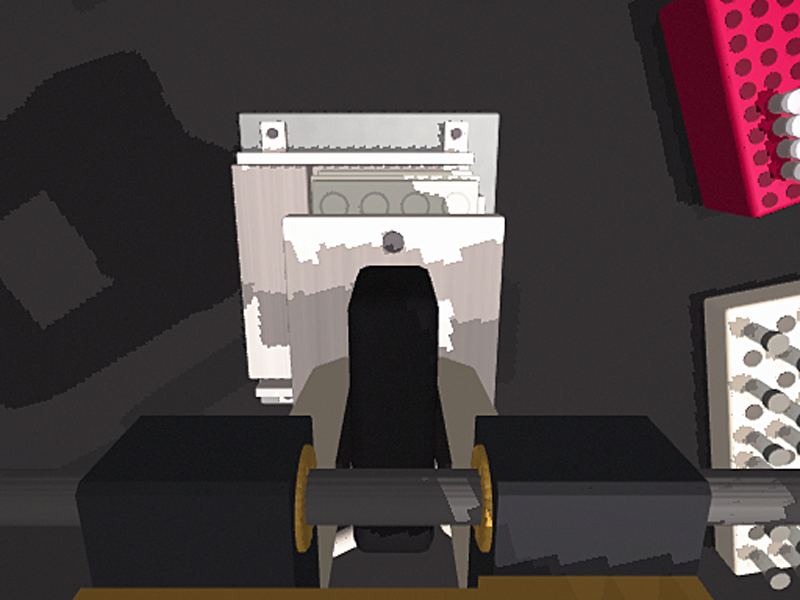

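View pics/s5c.png

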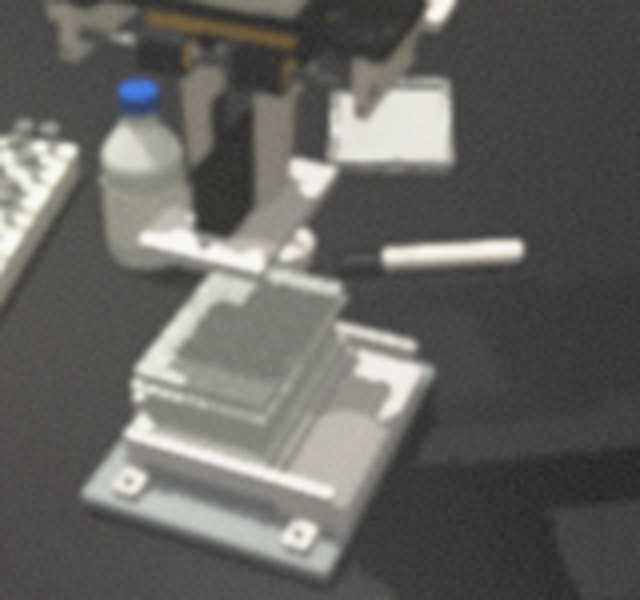

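```bash
python3 - <<'E'
import cv2
im=cv2.imread("pics/w5.png")
c=im[66:186,145:335];cv2.imwrite("pics/w5c.png",cv2.resize(c,None,fx=4.2,fy=4.2,interpolation=cv2.INTER_CUBIC))
E
```

```text
(no output)
```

View pics/w5c.png

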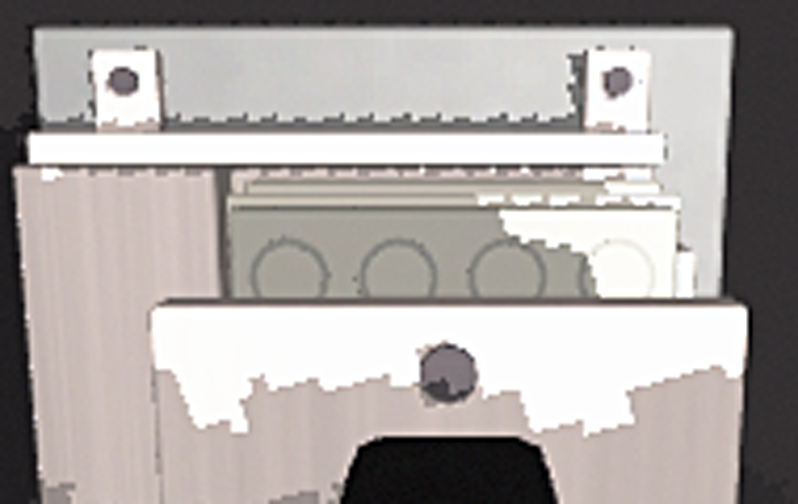

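```bash
python3 - <<'E'
from h import *
import pickle
s,i=pickle.load(open("pics/w5.pkl","rb"))
f=lambda p:(145+(p[0]+.5)/4.2-.5,66+(p[1]+.5)/4.2-.5)
r=lambda p,z:ray("wrist",*f(p),z,i)
ang=lambda d:np.degrees(np.arctan2(d[1],d[0]))
for n,a,b,z,h in(("mat",(228,208),(679,208),86.5,61),("foot",(152,308),(747,307),174,55),("ledge/fence",(30,132),(664,132),48,72.5),("base",(35,28),(733,28),8,95)):
    A=r(a,z);B=r(b,z);an=ang(B-A);m=(A+B)/2;y=np.array([-np.sin(np.radians(an)),np.cos(np.radians(an)),0])
    print(n,A.round(1),B.round(1),np.linalg.norm(A-B).round(1),an.round(2),"centre",(m-h*y).round(1))
E
```

```text
mat [567.1 268.4  86.5] [643.9 246.4  86.5] 79.9 -15.99 centre [588.7 198.8  86.5]
foot [568.9 261.3 174. ] [637.2 241.9 174. ] 71.1 -15.89 centre [588.  198.7 174. ]
ledge/fence [527.3 292.8  48. ] [649.6 257.8  48. ] 127.2 -15.99 centre [568.5 205.6  48. ]
base [525.3 316.2   8. ] [675.2 273.3   8. ] 155.9 -16.0 centre [574.1 203.4   8. ]
```

The foot and mat are both at -16°, and their centres differ by less than 1 mm. I'll correct that and descend.

>>> play_rows(
  increments=[
    [[0.0007, 0.0004, -0.01], [0, 0, 0]],
    [[0.0007, 0.0004, -0.025], [0, 0, 0]],
    [[0.0007, 0.0004, -0.04], [0, 0, 0]],
    [[0.0007, 0.0004, -0.053], [0, 0, 0]],
    [[0.0007, 0.0004, -0.063], [0, 0, 0]],
    [[0.0007, 0.0004, -0.069], [0, 0, 0]],
    [[0.0007, 0.0004, -0.071], [0, 0, 0]],
    [[0.0007, 0.0004, -0.071], [0, 0, 0]],
    [[0.0007, 0.0004, -0.071], [0, 0, 0]],
  ],
)

```text
time_s: 12.68
tool_pos: [588.7, 199.6, 122.4]
tcp_rot: [3.141, -0.0, 1.292]
wrist_force: [0.1, -0.3, -3.1]
width: 0.253
```

```bash
python3 snap.py side s6;python3 - <<'E'
import cv2
im=cv2.imread("pics/s6.png")
cv2.imwrite("pics/s6c.png",cv2.resize(im[180:300,190:310],None,fx=5,fy=5,interpolation=cv2.INTER_CUBIC))
E
```

```text
12.6833 [588.7 199.6 122.4] [ 3.1410e+00 -3.0000e-04  1.2923e+00] [ 0.1 -0.3 -3.1] 0.25336527443535223 [ 0.286  0.051  1.691 -0.     1.399  0.564]
```

View pics/s6c.png

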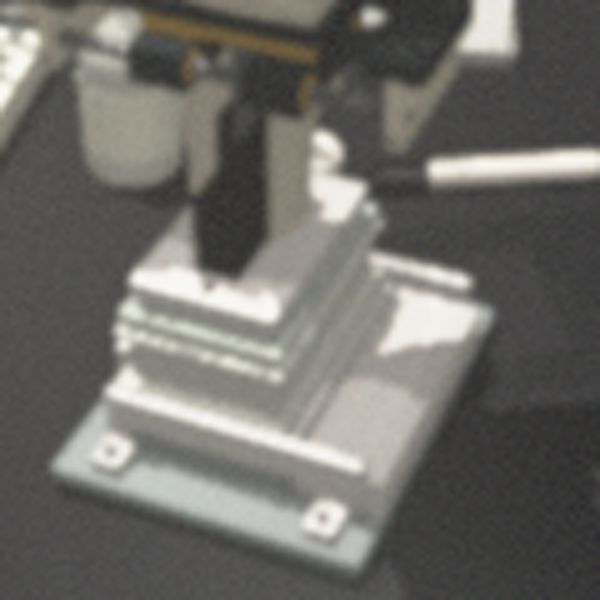

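The foot hovers squarely over the mat. I'll press down slowly and watch the force.

>>> play_rows(
  increments=[
    [[-0.0003, -0.0006, -0.001], [0, 0, 0]],
    [[-0.0003, -0.0006, -0.002], [0, 0, 0]],
    [[-0.0003, -0.0006, -0.003], [0, 0, 0]],
    [[-0.0003, -0.0006, -0.004], [0, 0, 0]],
    [[-0.0003, -0.0006, -0.005], [0, 0, 0]],
    [[-0.0003, -0.0006, -0.006], [0, 0, 0]],
    [[-0.0003, -0.0006, -0.007], [0, 0, 0]],
  ],
)

```text
time_s: 13.32
tool_pos: [588.2, 198.9, 115.1]
tcp_rot: [3.141, -0.0, 1.292]
wrist_force: [-1.3, -0.9, 1.0]
width: 0.253
```

>>> play_rows(
  increments=[
    [[0, 0, -0.001], [0, 0, 0]],
    [[0, 0, -0.002], [0, 0, 0]],
    [[0, 0, -0.003], [0, 0, 0]],
  ],
)

```text
time_s: 13.57
tool_pos: [588.2, 198.9, 112.1]
tcp_rot: [3.141, -0.0, 1.292]
wrist_force: [-2.0, -0.7, 3.0]
width: 0.255
```

>>> play_rows(
  increments=[
    [[0, 0, -0.001], [0, 0, 0]],
    [[0, 0, -0.002], [0, 0, 0]],
    [[0, 0, -0.003], [0, 0, 0]],
  ],
)

```text
time_s: 13.82
tool_pos: [588.2, 198.9, 109.0]
tcp_rot: [3.141, -0.0, 1.292]
wrist_force: [-1.2, -0.5, 4.5]
width: 0.252
```

>>> play_rows(
  increments=[
    [[0, 0, -0.001], [0, 0, 0]],
    [[0, 0, -0.002], [0, 0, 0]],
    [[0, 0, -0.003], [0, 0, 0]],
  ],
)

```text
time_s: 14.07
tool_pos: [588.3, 198.9, 106.4]
tcp_rot: [3.141, -0.0, 1.292]
wrist_force: [-4.3, -1.2, 9.9]
width: 0.256
```

>>> play_rows(
  increments=[
    [[0, 0, -0.0005], [0, 0, 0]],
    [[0, 0, -0.001], [0, 0, 0]],
    [[0, 0, -0.0015], [0, 0, 0]],
  ],
)

```text
time_s: 14.32
tool_pos: [588.3, 199.0, 105.2]
tcp_rot: [3.141, -0.0, 1.292]
wrist_force: [-5.3, -1.6, 12.9]
width: 0.258
```

>>> play_rows(
  increments=[
    [[0, 0, -0.0005], [0, 0, 0]],
    [[0, 0, -0.001], [0, 0, 0]],
    [[0, 0, -0.001], [0, 0, 0]],
  ],
)

```text
time_s: 14.57
tool_pos: [588.3, 199.0, 105.0]
tcp_rot: [3.141, -0.001, 1.292]
wrist_force: [-7.6, -2.3, 17.9]
width: 0.258
```

```bash
python3 snap.py wrist w7;python3 snap.py side s7;python3 - <<'E'
import cv2
from rig import robot
print(robot.sense()["ft_torque"])
im=cv2.imread("pics/s7.png")
cv2.imwrite("pics/s7c.png",cv2.resize(im[180:300,190:310],None,fx=5,fy=5,interpolation=cv2.INTER_CUBIC))
E
```

```text
14.5667 [588.3 199.  105. ] [ 3.1408e+00 -6.0000e-04  1.2923e+00] [-7.6 -2.3 17.9] 0.25818785431755337 [0.285 0.062 1.709 0.    1.37  0.564]
14.6167 [588.4 198.9 104.9] [ 3.1408e+00 -6.0000e-04  1.2922e+00] [-7.1 -0.9 16.4] 0.25301288283262674 [0.285 0.062 1.709 0.    1.37  0.563]
[-0.46094214  1.7332258  -0.00677553]
```

View pics/w7_big.png

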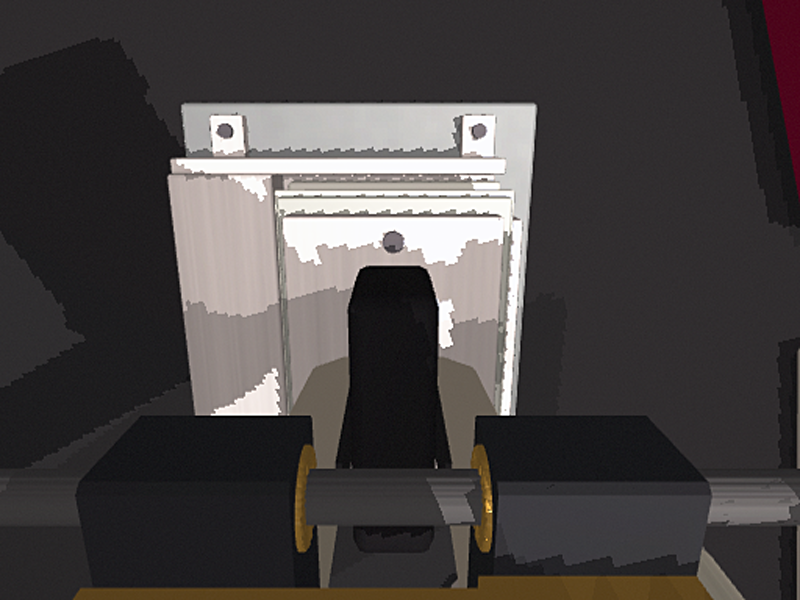

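View pics/s7c.png

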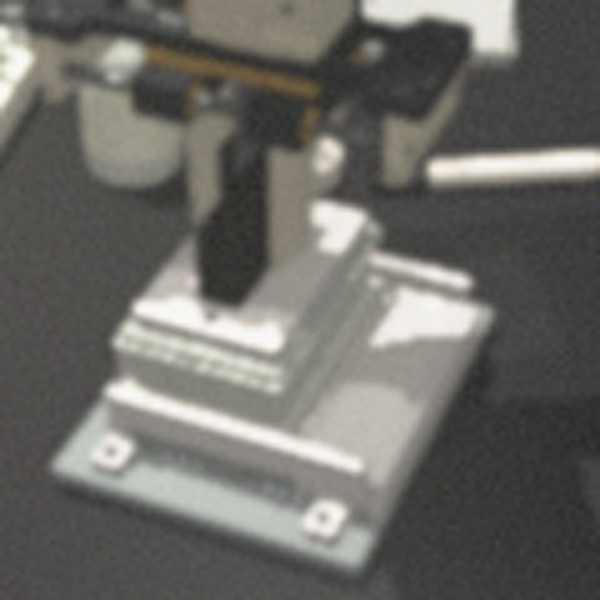

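The mat is nearly flush and the force is now rising steeply, so the plate is on its stops. A lateral force of about 8 N has built up. I'll relieve that, press a little harder and hold.

>>> play_rows(
  increments=[
    [[-0.0003, -0.0001, -0.0003], [0, 0, 0]],
    [[-0.0005, -0.0001, -0.0006], [0, 0, 0]],
    [[-0.0005, -0.0001, -0.0008], [0, 0, 0]],
    [[-0.0005, -0.0001, -0.0008], [0, 0, 0]],
  ],
)

```text
time_s: 15.0
tool_pos: [588.2, 199.0, 104.8]
tcp_rot: [3.14, -0.001, 1.292]
wrist_force: [-6.9, -1.8, 21.3]
width: 0.259
```

```bash
python3 -c "
from rig import robot;s=robot.sense();print(s['tool_pos'],s['tcp_rot'],s['wrist_force'],s['ft_torque'])"
```

```text
[588.24643125 198.95889851 104.80595655] [ 3.13967643e+00 -1.22017705e-03  1.29232538e+00] [-6.8981597  -1.76221203 21.26608248] [-0.45387692  1.54215652  0.05126071]
```

>>> play_rows(
  increments=[
    [[-0.0004, 0, -0.0003], [0, 0, 0]],
    [[-0.0006, -0.0001, -0.0007], [0, 0, 0]],
    [[-0.0006, -0.0001, -0.001], [0, 0, 0]],
    [[-0.0006, -0.0001, -0.001], [0, 0, 0]],
  ],
)

```text
time_s: 15.33
tool_pos: [588.2, 198.9, 104.6]
tcp_rot: [3.138, -0.002, 1.292]
wrist_force: [-5.2, -2.3, 25.7]
width: 0.253
```

>>> play_rows(
  increments=[
    [[0, 0, 0], [0, 0, 0]],
    [[0, 0, 0], [0, 0, 0]],
    [[0, 0, 0], [0, 0, 0]],
    [[0, 0, 0], [0, 0, 0]],
    [[0, 0, 0], [0, 0, 0]],
    [[0, 0, 0], [0, 0, 0]],
    [[0, 0, 0], [0, 0, 0]],
    [[0, 0, 0], [0, 0, 0]],
  ],
)

```text
time_s: 16.0
tool_pos: [588.2, 198.9, 104.6]
tcp_rot: [3.138, -0.002, 1.292]
wrist_force: [-5.2, -2.1, 26.0]
width: 0.254
```

```bash
python3 snap.py wrist w8; python3 - <<'E'
from rig import robot;s=robot.sense();print(s['tool_pos'],s['tcp_rot'],s['wrist_force'],s['ft_torque'])
import cv2
im=cv2.imread("pics/w8.png")
c=im[60:190,100:350];cv2.imwrite("pics/w8c.png",cv2.resize(c,None,fx=3.2,fy=3.2,interpolation=cv2.INTER_CUBIC))
E
```

```text
16.0 [588.2 198.9 104.6] [ 3.1382e+00 -2.0000e-03  1.2922e+00] [-5.2 -2.1 26. ] 0.25444871966944255 [ 0.285  0.06   1.711 -0.     1.366  0.564]
[588.1678784  198.90330674 104.61789589] [ 3.13825740e+00 -1.94115448e-03  1.29222194e+00] [-5.87853929 -1.80491991 25.97667115] [-0.50044919  1.45250355  0.02932348]
```

View pics/w8c.png

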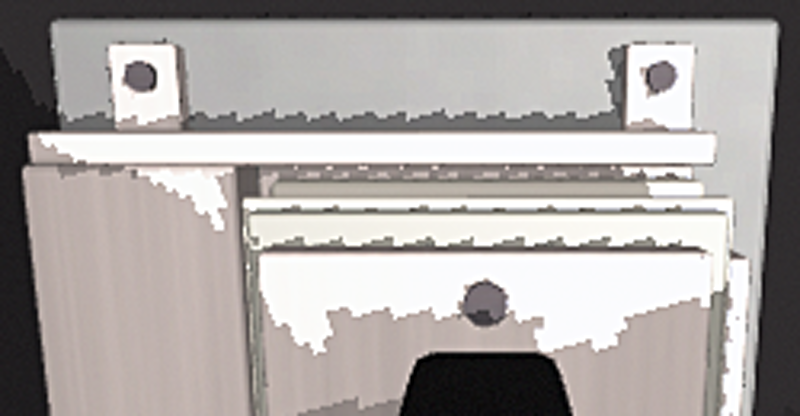

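Holding at 26 N, about 29 N with the press's weight, and nothing is moving. The arm has tilted 0.2° under load, so I'll level that, take out more of the side force and hold again.

>>> play_rows(
  increments=[
    [[-0.0003, 0, 0], [0.03, 0.1, 0]],
    [[-0.0005, 0.0001, 0], [0.06, 0.2, 0]],
    [[-0.0006, 0.0001, 0], [0.07, 0.25, 0]],
    [[-0.0006, 0.0001, 0], [0.07, 0.25, 0]],
    [[-0.0006, 0.0001, 0], [0.07, 0.25, 0]],
    [[-0.0006, 0.0001, 0], [0.07, 0.25, 0]],
  ],
)

```text
time_s: 16.55
tool_pos: [588.1, 198.9, 104.7]
tcp_rot: [3.141, -0.002, 1.292]
wrist_force: [-0.3, -2.1, 22.9]
width: 0.25
```

```bash
python3 -c "
from rig import robot;s=robot.sense();print(s['tool_pos'],s['tcp_rot'],s['wrist_force'],s['ft_torque'])"
```

```text
[588.14493171 198.88317022 104.65637208] [ 3.14133047e+00 -2.22243898e-03  1.29213267e+00] [-0.29179966 -2.14171316 22.89787746] [-0.70934338  0.21864405  0.01630276]
```

>>> play_rows(
  increments=[
    [[0, -0.0002, -0.0003], [-0.12, 0.03, 0]],
    [[0, -0.0002, -0.0006], [-0.12, 0.03, 0]],
    [[0, -0.0002, -0.0006], [-0.12, 0.03, 0]],
    [[0, -0.0002, -0.0006], [-0.12, 0.03, 0]],
    [[0, -0.0002, -0.0006], [-0.12, 0.03, 0]],
    [[0, -0.0002, -0.0006], [-0.12, 0.03, 0]],
    [[0, -0.0002, -0.0006], [-0.12, 0.03, 0]],
    [[0, -0.0002, -0.0006], [-0.12, 0.03, 0]],
    [[0, -0.0002, -0.0006], [-0.12, 0.03, 0]],
    [[0, -0.0002, -0.0006], [-0.12, 0.03, 0]],
  ],
)

```text
time_s: 17.38
tool_pos: [588.2, 198.9, 104.6]
tcp_rot: [3.141, -0.001, 1.292]
wrist_force: [-2.4, -1.3, 25.9]
width: 0.255
```

```bash
python3 snap.py side s9; python3 - <<'E'
from rig import robot;s=robot.sense();print(s['tool_pos'],s['tcp_rot'],s['wrist_force'],s['ft_torque'])
import cv2
im=cv2.imread("pics/s9.png")
cv2.imwrite("pics/s9c.png",cv2.resize(im[205:300,190:310],None,fx=6,fy=6,interpolation=cv2.INTER_CUBIC))
E
```

```text
17.3833 [588.2 198.9 104.6] [ 3.1410e+00 -7.0000e-04  1.2922e+00] [-2.4 -1.3 25.9] 0.2546289819148222 [0.285 0.062 1.709 0.    1.369 0.563]
[588.21981715 198.89821823 104.5694944 ] [ 3.14101152e+00 -6.55810563e-04  1.29215165e+00] [-1.766262   -1.89969841 27.39944789] [-0.45206248  0.60739749 -0.03846143]
```

View pics/s9c.png

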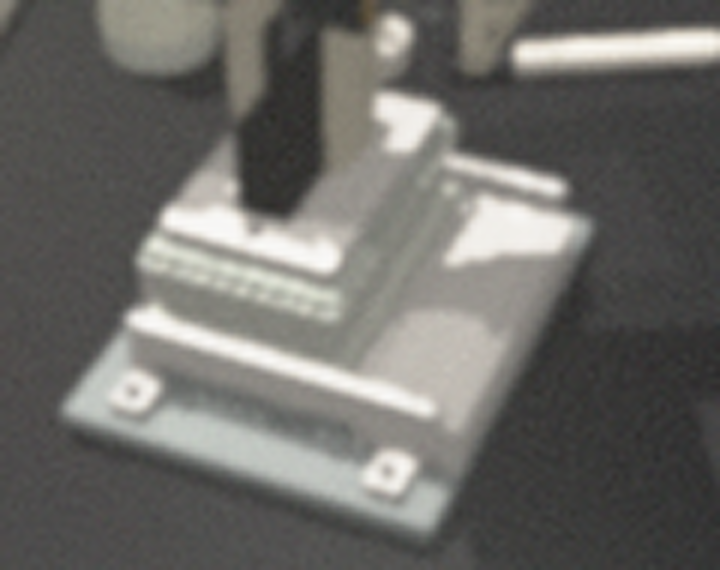

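Bottomed out and held at 26–27 N, level to within 0.04° and with little side force. I'll lift straight off.

>>> play_rows(
  increments=[
    [[0, 0, 0.001], [0, 0, 0]],
    [[0, 0, 0.003], [0.02, -0.14, 0]],
    [[0, 0, 0.006], [0.05, -0.28, 0]],
    [[0, 0, 0.01], [0.05, -0.28, 0]],
    [[0, 0, 0.016], [0.05, -0.28, 0]],
    [[0, 0, 0.026], [0.05, -0.28, 0]],
    [[0, 0, 0.041], [0.05, -0.28, 0]],
    [[0, 0, 0.061], [0.05, -0.28, 0]],
    [[0, 0, 0.08], [0.05, -0.28, 0]],
    [[0, 0, 0.091], [0.05, -0.28, 0]],
  ],
)

```text
time_s: 18.27
tool_pos: [586.8, 198.7, 195.2]
tcp_rot: [3.14, -0.001, 1.292]
wrist_force: [0.2, 0.1, -3.1]
width: 0.253
```

>>> play_rows(
  increments=[
    [[0, 0, 0], [0, 0, 0]],
    [[0, 0, 0], [0, 0, 0]],
  ],
)

```text
time_s: 18.43
tool_pos: [586.5, 198.6, 192.2]
tcp_rot: [3.141, -0.0, 1.292]
wrist_force: [-0.4, 0.6, -3.5]
width: 0.253
```

```bash
python3 snap.py wrist w10;python3 snap.py side s10;python3 - <<'E'
import cv2
im=cv2.imread("pics/s10.png")
a=cv2.resize(im[195:300,190:310],None,fx=4,fy=4,interpolation=cv2.INTER_CUBIC)
im=cv2.imread("pics/w10.png")
b=cv2.resize(im[66:166,145:265],None,fx=2.6,fy=4.2,interpolation=cv2.INTER_CUBIC)
cv2.imwrite("pics/s10c.png",cv2.hconcat([a,b]))
c=im[66:186,145:335];cv2.imwrite("pics/w10c.png",cv2.resize(c,None,fx=4.2,fy=4.2,interpolation=cv2.INTER_CUBIC))
E
```

```text
18.4333 [586.5 198.6 192.2] [ 3.1411e+00 -3.0000e-04  1.2922e+00] [-0.4  0.6 -3.5] 0.2533406796953093 [ 0.285  0.008  1.619 -0.     1.513  0.564]
18.4833 [586.2 198.5 191.2] [-3.1408e+00  5.0000e-04  1.2923e+00] [ 0.4  0.2 -3.7] 0.2550833878511178 [ 0.285  0.009  1.621 -0.     1.513  0.564]
```

View pics/s10c.png

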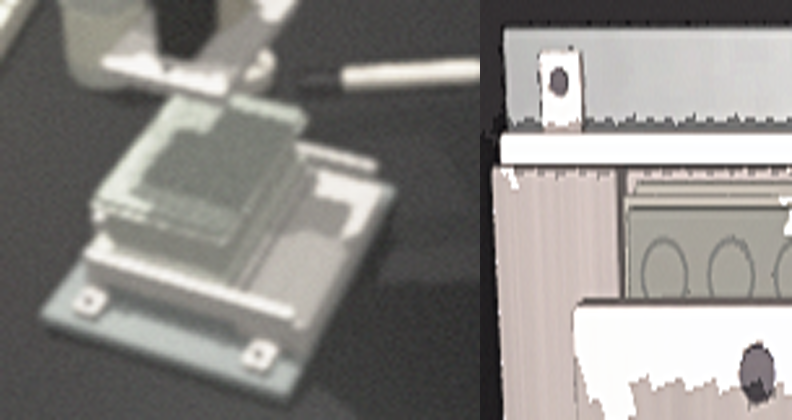

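View pics/w10c.png

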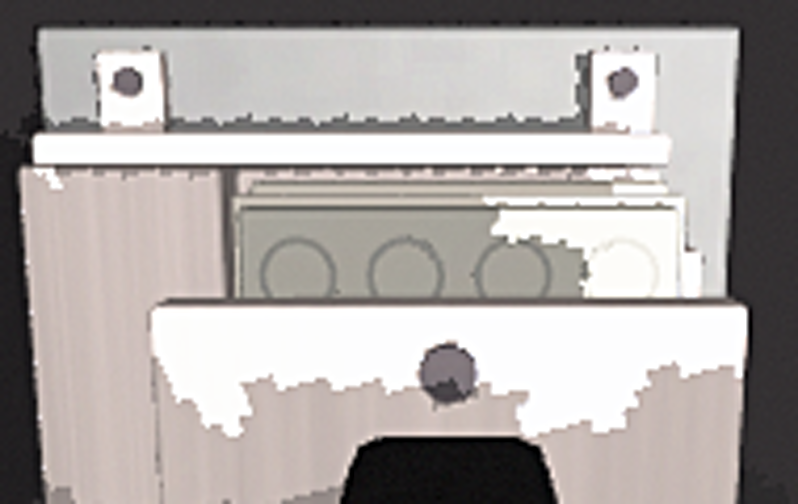

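The mat's visible edge is now 445 px wide against 451 before, which means it is about 3 mm lower. The foot hasn't slipped in the grip. I'll return it to the tray.

>>> play_rows(
  increments=[
    [[-0.004, -0.025, 0.002], [0, 0, 2]],
    [[-0.009, -0.055, 0.002], [0, 0, 4]],
    [[-0.014, -0.087, 0.002], [0, 0, 6]],
    [[-0.019, -0.12, 0.002], [0, 0, 8]],
    [[-0.024, -0.153, 0.002], [0, 0, 10]],
    [[-0.029, -0.186, 0.002], [0, 0, 12]],
    [[-0.035, -0.219, 0.002], [0, 0, 14]],
    [[-0.04, -0.25, 0], [0, 0, 16]],
    [[-0.045, -0.28, 0], [0, 0, 18]],
    [[-0.05, -0.31, 0], [0, 0, 19.8]],
  ],
)

```text
time_s: 19.37
tool_pos: [535.5, -112.8, 190.6]
tcp_rot: [-3.14, -0.001, 1.64]
wrist_force: [0.3, -0.1, -3.5]
width: 0.255
```

>>> play_rows(
  increments=[
    [[-0.006, -0.03, 0], [0, 0, 0]],
    [[-0.01, -0.055, -0.015], [0, 0, 0]],
    [[-0.0122, -0.072, -0.04], [0, 0, 0]],
    [[-0.0122, -0.0786, -0.065], [0, 0, 0]],
    [[-0.0122, -0.0786, -0.085], [0, 0, 0]],
    [[-0.0122, -0.0786, -0.1], [0, 0, 0]],
    [[-0.0122, -0.0786, -0.11], [0, 0, 0]],
    [[-0.0122, -0.0786, -0.11], [0, 0, 0]],
    [[-0.0122, -0.0786, -0.11], [0, 0, 0]],
  ],
)

```text
time_s: 20.12
tool_pos: [524.1, -189.9, 81.6]
tcp_rot: [-3.141, -0.0, 1.638]
wrist_force: [0.6, 0.1, -2.1]
width: 0.254
```

```bash
python3 snap.py wrist w11; python3 snap.py side s11
```

```text
20.1167 [ 524.1 -189.9   81.6] [-3.1406e+00 -5.0000e-04  1.6380e+00] [ 0.6  0.1 -2.1] 0.25362974702815866 [-0.393 -0.057  1.868 -0.     1.332 -0.461]
20.1667 [ 524.5 -190.    82.6] [3.1412e+00 2.0000e-04 1.6380e+00] [ 0.8 -0.5 -3.5] 0.2516157666776838 [-0.393 -0.057  1.867  0.     1.332 -0.461]
```

View pics/w11_big.png

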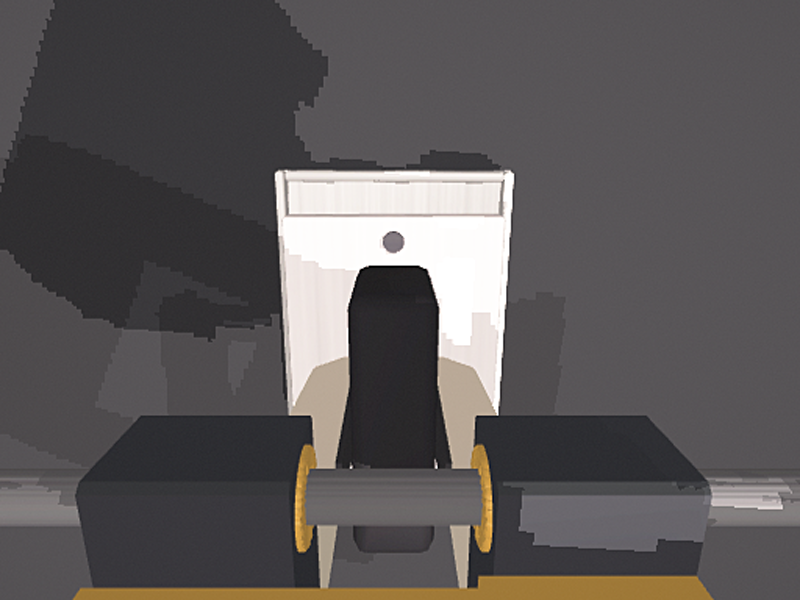

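The foot is centred over the tray (tray columns 276–514, foot about 284–504). I'll lower it.

>>> play_rows(
  increments=[
    [[0, 0, -0.01], [0, 0, 0]],
    [[0, 0, -0.022], [0, 0, 0]],
    [[0, 0, -0.034], [0, 0, 0]],
    [[0, 0, -0.041], [0, 0, 0]],
    [[0, 0, -0.044], [0, 0, 0]],
    [[0, 0, -0.045], [0, 0, 0]],
    [[0, 0, -0.045], [0, 0, 0]],
  ],
)

```text
time_s: 20.8
tool_pos: [524.2, -190.1, 36.7]
tcp_rot: [-3.141, -0.0, 1.638]
wrist_force: [-0.6, 0.3, -1.8]
width: 0.256
```

>>> play_rows(
  increments=[
    [[0, 0, -0.001], [0, 0, 0]],
    [[0, 0, -0.002], [0, 0, 0]],
    [[0, 0, -0.003], [0, 0, 0]],
    [[0, 0, -0.003], [0, 0, 0]],
  ],
)

```text
time_s: 21.13
tool_pos: [524.3, -190.1, 34.0]
tcp_rot: [3.141, 0.0, 1.638]
wrist_force: [-0.0, -0.6, -3.0]
width: 0.251
```

>>> play_rows(
  increments=[
    [[0, 0, -0.0005], [0, 0, 0]],
    [[0, 0, -0.001], [0, 0, 0]],
    [[0, 0, -0.001], [0, 0, 0]],
  ],
)

```text
time_s: 21.38
tool_pos: [524.2, -190.1, 32.9]
tcp_rot: [-3.142, 0.0, 1.638]
wrist_force: [0.2, 0.3, -2.1]
width: 0.255
```

>>> play_rows(
  increments=[
    [[0, 0, -0.0005], [0, 0, 0]],
    [[0, 0, -0.001], [0, 0, 0]],
    [[0, 0, -0.001], [0, 0, 0]],
  ],
)

```text
time_s: 21.63
tool_pos: [524.3, -190.1, 32.9]
tcp_rot: [-3.142, 0.0, 1.638]
wrist_force: [-5.6, 2.8, 7.6]
width: 0.258
```

It has touched down at TCP z = 32.9, the same height as at pick-up. I'll ease off and open.

>>> play_rows(
  increments=[
    [[0, 0, 0.0006], [0, 0, 0]],
    [[0, 0, 0.0006], [0, 0, 0]],
  ],
)

```text
time_s: 21.8
tool_pos: [524.4, -190.1, 32.9]
tcp_rot: [3.141, 0.0, 1.638]
wrist_force: [-2.3, 0.7, 2.5]
width: 0.253
```

>>> play_rows(
  grip=1,
  increments=[
    [[0, 0, 0], [0, 0, 0]],
    [[0, 0, 0], [0, 0, 0]],
    [[0, 0, 0], [0, 0, 0]],
    [[0, 0, 0], [0, 0, 0]],
    [[0, 0, 0], [0, 0, 0]],
    [[0, 0, 0], [0, 0, 0]],
    [[0, 0, 0], [0, 0, 0]],
    [[0, 0, 0], [0, 0, 0]],
    [[0, 0, 0], [0, 0, 0]],
    [[0, 0, 0], [0, 0, 0]],
  ],
)

```text
time_s: 22.63
tool_pos: [524.3, -190.1, 32.6]
tcp_rot: [3.142, -0.0, 1.638]
wrist_force: [-0.2, -0.4, -0.1]
width: 0.924
```

>>> play_rows(
  increments=[
    [[0, 0, 0.01], [0, 0, 0]],
    [[0, 0, 0.025], [0, 0, 0]],
    [[0, 0, 0.045], [0, 0, 0]],
    [[0, 0.005, 0.075], [0, 0, 0]],
    [[0, 0.01, 0.105], [0, 0, 0]],
    [[0, 0.02, 0.14], [0, 0, 0]],
    [[0, 0.03, 0.175], [0, 0, 0]],
    [[0, 0.034, 0.21], [0, 0, 0]],
    [[0, 0.034, 0.23], [0, 0, 0]],
    [[0, 0.034, 0.23], [0, 0, 0]],
  ],
)

```text
time_s: 23.47
tool_pos: [525.1, -156.0, 268.8]
tcp_rot: [3.135, 0.003, 1.638]
wrist_force: [0.2, -1.0, 0.8]
width: 0.998
```

```bash
python3 snap.py wrist w12; python3 snap.py side s12;  python3 snap.py top t12
```

```text
23.4667 [ 525.1 -156.   268.8] [3.1349e+00 2.8000e-03 1.6383e+00] [ 0.2 -1.   0.8] 0.9978092830511294 [-0.335 -0.174  1.667  0.     1.641 -0.403]
23.5167 [ 524.7 -156.1  265.8] [3.1375e+00 1.8000e-03 1.6381e+00] [-0.8 -1.  -0.1] 0.9971329326487283 [-0.336 -0.173  1.671 -0.     1.639 -0.403]
23.5667 [ 524.3 -156.   263.7] [3.1401e+00 7.0000e-04 1.6379e+00] [-0.9 -0.6 -0.6] 0.9984411071651138 [-0.336 -0.172  1.673 -0.     1.638 -0.403]
```

View pics/w12_big.png

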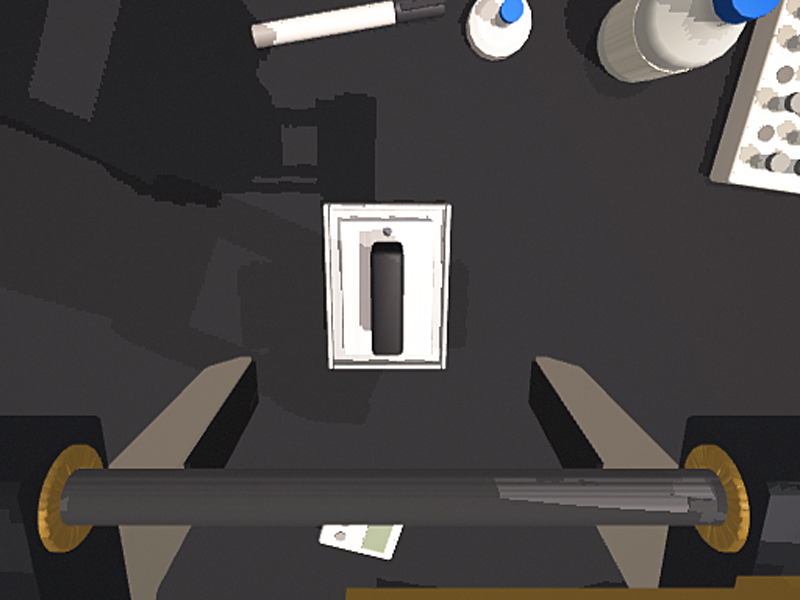

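View pics/s12_big.png

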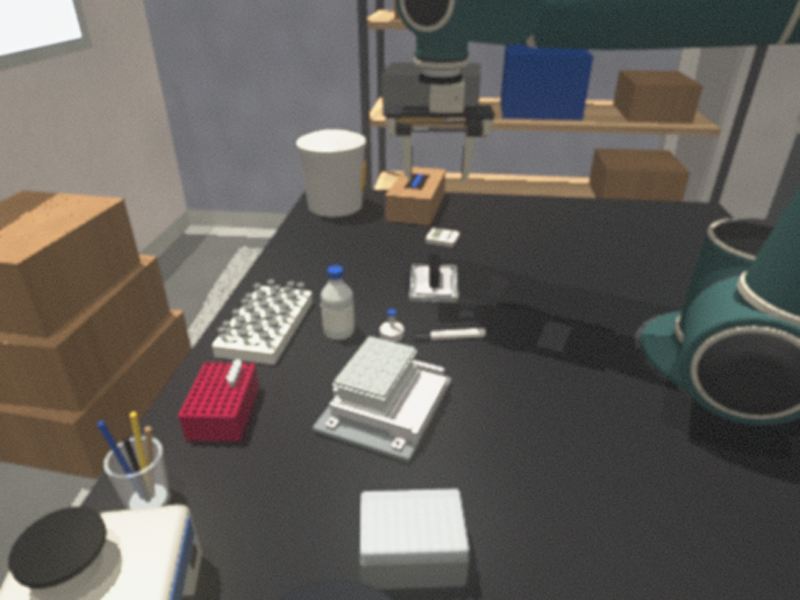

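The press lies flat in the middle of its tray and the bystanders are unmoved. There's time for a last look at the station.

>>> play_rows(
  increments=[
    [[0.002, 0.03, 0], [0, 0, 6]],
    [[0.004, 0.06, 0], [0, 0, 12]],
    [[0.006, 0.09, 0], [0, 0, 18]],
    [[0.008, 0.12, 0], [0, 0, 24]],
    [[0.01, 0.15, 0], [0, 0, 30]],
    [[0.012, 0.18, 0], [0, 0, 36]],
    [[0.014, 0.21, 0], [0, 0, 42]],
    [[0.016, 0.24, 0], [0, 0, 48]],
    [[0.018, 0.27, 0], [0, 0, 54]],
    [[0.019, 0.3, 0], [0, 0, 60]],
  ],
)

```text
time_s: 24.45
tool_pos: [542.8, 145.2, 261.1]
tcp_rot: [-3.14, -0.002, 2.69]
wrist_force: [0.2, -0.8, -1.1]
width: 1.0
```

>>> play_rows(
  increments=[
    [[0, 0.03, 0], [0, 0, 6]],
    [[0, 0.06, 0], [0, 0, 10.2]],
    [[0, 0.068, 0], [0, 0, 10.2]],
    [[0, 0.068, 0], [0, 0, 10.2]],
    [[0, 0.068, 0], [0, 0, 10.2]],
    [[0, 0.068, 0], [0, 0, 10.2]],
    [[0, 0.068, 0], [0, 0, 10.2]],
  ],
)

```text
time_s: 25.03
tool_pos: [543.4, 210.7, 262.4]
tcp_rot: [-3.141, -0.0, 2.861]
wrist_force: [0.5, -0.3, 0.5]
width: 0.993
```

```bash
python3 snap.py wrist w13; python3 - <<'E'
import cv2
im=cv2.imread("pics/w13.png")
c=im[116:272,165:340];cv2.imwrite("pics/w13c.png",cv2.resize(c,None,fx=3.8,fy=3.8,interpolation=cv2.INTER_CUBIC))
E
```

```text
25.0333 [543.4 210.7 262.4] [-3.1413e+00 -1.0000e-04  2.8610e+00] [ 0.5 -0.3  0.5] 0.9930587284509729 [ 0.326 -0.091  1.603 -0.     1.63  -0.964]
```

View pics/w13c.png

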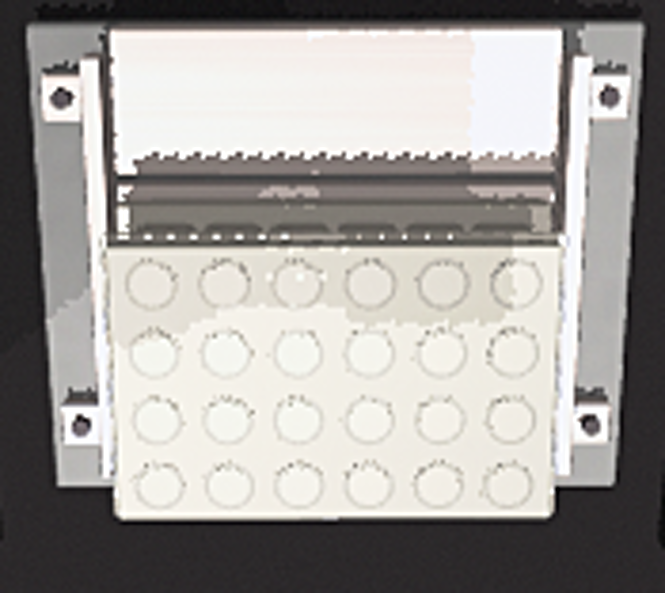

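```bash
python3 - <<'E'
from h import *
import pickle
def run(n,quads):
    s,i=pickle.load(open(f"pics/{n}.pkl","rb"))
    f=lambda p:(165+(p[0]+.5)/3.8-.5,116+(p[1]+.5)/3.8-.5)
    r=lambda p,z:ray("wrist",*f(p),z,i)
    for pts,z in quads:
        P=[r(p,z) for p in pts];m=np.mean(P,0);a=np.radians(-15.9);d=m-np.array([587.7,200.3,0])
        x=P[3]-P[0]+P[2]-P[1]
        print(z,m.round(1),"st",(d[0]*np.cos(a)+d[1]*np.sin(a)).round(2),(-d[0]*np.sin(a)+d[1]*np.cos(a)).round(2),np.degrees(np.arctan2(x[1],x[0])).round(2),[np.linalg.norm(P[k]-P[(k+1)%4]).round(1) for k in range(4)])
run("w13",[([(106,244),(566,243),(553,517),(118,517)],83),([(106,244),(566,243),(553,517),(118,517)],86.5),([(28,23),(645,22),(616,486),(57,487)],8)])
E
```

```text
83 [588.2 199.7  83. ] st 0.64 -0.48 -16.12 [np.float64(121.9), np.float64(79.6), np.float64(122.7), np.float64(79.4)]
86.5 [586.9 200.   86.5] st -0.66 -0.49 -16.12 [np.float64(120.6), np.float64(78.8), np.float64(121.4), np.float64(78.5)]
8 [575.7 203.8   8. ] st -12.48 0.09 -16.02 [np.float64(191.1), np.float64(156.5), np.float64(191.9), np.float64(156.6)]
```

The measurements agree with the mat down (its size fits z = 83 mm) and the block within 0.5 mm of home. I'll hand the job in.

```bash
python3 -c "
from rig import workorder,robot;print(workorder.sign_off());print(robot.sense()['time_s'])"
```

```text
the job is handed in; nothing more can be done
None
the job is handed in; nothing more can be done
```

The job is done and handed in at about 25 s of robot time; no verdict was reported.

- **Block:** I pushed it back until it met the rear stop at about 19 N. The last wrist picture puts it about 0.6 mm beyond the seat's middle. It read 1.1 mm right after the push, and I took the 0.5 mm difference as measurement noise and did not push again.
- **Pressing:** The foot was centred on the mat to within about 1 mm and pressed straight down. I held it for a little over 2 s at a wrist reading of 18–27 N (the press adds about 3 N). Part-way through I took out about 8 N of side force and 0.2° of tilt. The last 0.8 s was held at 26–27 N, level to within 0.04°.
- **Mat:** In the last picture its size fits a top at 83 mm, the fully home height with the plate back up, about 3.5 mm lower than at the start. The plate's travel was judged only from the force and the tool height. The tool ended about 1.2 mm lower than I had calculated, a difference I did not explain.
- **Hand press:** It lies flat in the middle of its tray, set down at the same tool height as at pick-up. The marker, tube, bottle, tip box and timer looked unmoved, and the gripper ended open and clear of everything.

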